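# Load the watch-cleaning basket carrier

## Task

Load the watch-cleaning carrier: on its round aluminium base stack, from the bottom up, the deep steel basket with the main plate, the partitioned steel basket with the wheels and the shallow brass tray with the screws, put the knobbed lid on the tray, and stand the spin cage over the whole stack on the base's flange, with every part nested fully home. Keep everything upright so that nothing spills, and leave the loupe, the putty pot and the tweezers where they are.

Things in the scene. Friction and masses are not known exactly. Their poses are not given: they have to be found in the camera images.
- carrier_base: carrier base: turned aluminium disc, immovable. Flange 84 mm across, top at 6 mm; plinth 64 mm across, bevelled, top at 14 mm, with a recess 50.8 mm wide, 4 mm deep. Origin: centre of the underside, on the bench. Seated in the recess, the main-plate basket's origin is 10 mm above this origin; the cage's ring goes round the plinth onto the flange: its origin 6 mm above this.
- plate_basket: main-plate basket: deep steel wire basket, 26 mm high, a 29 mm brass plate with red jewels and two steel bridges fixed in it. 56 mm outside diameter; tapered foot below, 4 mm high, 42 to 47.6 mm across, drops 4 mm into the 50.8 mm opening of the part beneath. Origin: centre of the foot's underside, z up. The wheel basket nested on it has its origin 22 mm above this one.
- wheel_basket: wheel basket: steel wire basket, 20 mm high, a sheet-steel cross dividing it into four cells with small brass wheels (fixed). 56 mm outside diameter; tapered foot below, 4 mm high, 42 to 47.6 mm across, drops 4 mm into the 50.8 mm opening of the part beneath. Origin: centre of the foot's underside, z up. The screw tray nested on it has its origin 16 mm above this one.
- screw_tray: screw tray: shallow tray of fine brass gauze, 18 mm high, small blue and bright screws fixed in it. 56 mm outside diameter; tapered foot below, 4 mm high, 42 to 47.6 mm across, drops 4 mm into the 50.8 mm opening of the part beneath. Origin: centre of the foot's underside, z up. The lid nested on it has its origin 14 mm above this one.
- basket_lid: lid: steel disc 56 mm across with drain holes and a dark upright knob in the middle to lift it by. Spigot below, 4 mm high, tapered as the baskets' feet; disc from 4 to 7 mm; knob 12 mm across (16 mm at its root) from 7 to 24 mm above the underside. Origin: centre of the spigot's underside, z up.
- spin_cage: spin cage: open steel frame 122 mm high, 77 mm across: foot ring (inside 70 mm, 6 mm high), four straps, spider on top (84 to 87 mm up), hub 20 mm across to 91 mm, then an aluminium drive shaft 12 mm across up to 122 mm, to lift it by. Inside 84 mm high. Stands over the stack. Origin: centre of the ring's underside, z up.
- loupe: eye loupe, brass and black, 35 mm across, 30 mm high; a bystander. Origin: centre of the underside.
- putty_pot: square pot of yellow putty with a clear cap, 30x30x30 mm; a bystander. Origin: centre of the underside.
- tweezers: steel tweezers lying on the green mat's edge nearest the robot (mat 2.7 mm thick; the two baskets and the tray start on it, all else on the bare bench), 125 mm long (along their y), 13 mm wide, 10 mm high; a bystander. Origin: centre of the underside.

How it is judged (in metres and radians):
At the end, for the whole second after the job is handed in: Base, main-plate basket, wheel basket, screw tray and lid nested in this order, each within 4 mm of the axis and 2 mm of the seated height on the one below; cage on the flange within 6 mm and 2 mm; all upright (0.06 rad), released, at rest; the three bystanders within 20 mm of their places (z of plate_basket in the frame of carrier_base between 0.008 and 0.012 m and horizontal distance between plate_basket and carrier_base below 0.004 m and angle between each of plate_basket, wheel_basket, screw_tray, basket_lid, spin_cage's own z axis and vertical below 0.06 rad and linear speed of each of plate_basket, wheel_basket, screw_tray, basket_lid, spin_cage below 0.02 m/s and angular speed of each of plate_basket, wheel_basket, screw_tray, basket_lid, spin_cage below 0.2 rad/s and z of wheel_basket in the frame of plate_basket between 0.02 and 0.024 m and horizontal distance between wheel_basket and plate_basket below 0.004 m and z of screw_tray in the frame of wheel_basket between 0.014 and 0.018 m and horizontal distance between screw_tray and wheel_basket below 0.004 m and z of basket_lid in the frame of screw_tray between 0.012 and 0.016 m and horizontal distance between basket_lid and screw_tray below 0.004 m and z of spin_cage in the frame of carrier_base between 0.004 and 0.008 m and horizontal distance between spin_cage and carrier_base below 0.006 m and distance of each of loupe, putty_pot, tweezers from where it was at the start of the episode below 0.02 m); the robot touches nothing.
It fails at once if a basket, the tray, the lid or the cage is tipped by more than about 35 degrees (angle between any of plate_basket, wheel_basket, screw_tray, basket_lid, spin_cage's own z axis and vertical above 0.6 rad).
It fails at once if the loupe, the putty pot or the tweezers are pushed more than 20 mm (distance of any of loupe, putty_pot, tweezers from where it was at the start of the episode above 0.02 m).
It also fails if it takes over 128 s, if anything falls off the work surface, if the arm or the gripper's body presses on something with over 40 N, if the wrist force passes 120 N, or if a joint passes its speed limit or range.

## Robot

A 7-joint arm with a two-finger parallel gripper is mounted at the origin on a cart in front of the work surface, level with it; the furniture and walls round the work are solid. World frame = base frame: x ahead of the robot, y to its left, z up, the work surface at z = 0. Lengths are in mm, angles in rad, forces in N, time in s.
With the tool pointing down it reaches from about 400 to 750 mm from the base axis. Payload 19.5 kg.
Tool frame: the origin (TCP) lies midway between the tips of the shut fingers; the grasp point (between the pads) lies 19 mm behind it; z points along the fingers, y is the line along which they close (so a half turn about z gives the same grasp; the last joint's range is limited). The gripper opens to 85 mm and grips with 20 to 120 N. Pads are 22 mm wide; open, the fingers measure 114 mm over their backs; the gripper's body (76 mm by 85 mm) begins 54 mm behind the grasp point. The pads swing forward as they close: fully open they stand 13 mm farther back than shut.
Start: joints at [1.303, 0.707, -0.028, 1.485, 0.022, 0.951, -0.075], TCP at [128.729, -560.378, 231.268] pointing down, gripper open.
Joint ranges: [-2.71, 2.71], [-0.32, 2.16], [-1.57, 1.52], [0, 2.45], [-1.46, 4.6], [0, 2.02], [-2.83, 2.83]. Speed limits (rad/s): [1.89, 1.89, 2.57, 2.57, 3.01, 3.01, 3.01].

## Interface

Orientations are given as a unit quaternion [x, y, z, w].
In Python, from bench import robot, cams gives the robot as it stands.
- The arm moves only by the tool arm_command, never from a script. Its argument "plan" is a list of rows, each a list of 7 numbers: the gripper's target within -1 to 1 (shut at 1, half-way at 0, fully open at -1), then the shift along the tool's x, y, z scaled (see below), then the turn, a rotation vector about the tool's x, y, z scaled (see below). A call has 1 to 10 rows; each row is the pose to reach, as a shift and turn from the pose commanded when the call began, along the tool's axes at that moment, turning the shorter way round; what a row does not reach only later rows make up. The controller multiplies each number of a shift by 0.08 m and each number of a turn by pi rad. A row lasts 1/10 s, in which the tool goes at most 50 mm and 8.59 degrees, less where a joint would pass 70% of its speed; a pose out of reach is approached as far as the arm can. A call with a number of a shift or a turn outside -1 to 1 is refused whole. A call with a gripper value outside its range is refused whole. The fingers move at their own pace and stop on an object; "squeeze" is the grip in N (left out, the last holds). Time passes only in rows, so rows that repeat a pose let the fingers close. It gives the time, the measured TCP pose, the force, the opening and the grip force at its end, in the units of the state.
- robot.state(): the state, without advancing time (a new reading comes with each control period).
- cams.camera(name): name is "scene" or "top"; returns a dict with "image" (384x512x3 uint8, red, green, blue), "fov_y" (degrees; the focal length in pixels is half the picture's height over the tangent of half this angle, whatever the lens; pixels are square), "cx", "cy" (the principal point, pixels), "k1" (the pictures are not rectified: a ray, as slopes to the right and down, at radius r is drawn at 1 + k1 r^2 times it, then the intrinsics apply), "R" (3x3) and "t" (3): a world point X has camera coordinates R X + t. Camera axes: x right, y down, z forward; pixel columns grow to the right and rows downward; lengths in mm; the calibration is good to about 2 mm. A picture is of the moment at which its call begins. There is no depth.
- robot.sign_off(): hands the job in; it is judged then, once.
The state is a dict: "time": time; "joint_positions": joint angles; "qvel": joint speeds; "effort": joint torques, N m; "eef_pos": TCP position; "ee_rot": TCP orientation; "ft_force": force on the tool from outside, world axes, zero at the start; "torque": the same for the moment, N m; "grip_width": finger opening in mm; "grip_force": force on a finger pad.
Only numpy, scipy, OpenCV 4.12 (cv2) and the standard library are available. Lean on these libraries where they do the work, as an engineer would, in place of code of your own. Each camera call takes 0.05 s, during which the arm holds its last target. There are 200 camera calls.

## Working session

There is one attempt and no reset: what is moved stays moved. The work goes in short steps, Python scripts to look and compute and a tool call to move; the robot and the scene stay as the last step left them, time stands still between calls to the robot, and variables do not carry over. Pictures are saved under pics/ and viewed, at most 15 in all, crops included, and the job is handed in when it is done.

Besides the shell and the picture viewer there is one more tool, called after "Request:" as name([rows], argument=value, ...), one row to a line, values as JSON. arm_command: Moves the arm, as the interface text tells. Shifts and turns lie within -1 to 1; 1 stands for 0.08 m of shift or pi rad of turn. Its arguments: {"type":"object","properties":{"plan":{"type":"array","items":{"type":"array","items":{"type":"number","minimum":-1,"maximum":1}}},"squeeze":{"type":"number"}},"required":["plan"]}

```bash
mkdir -p pics; ls; cat > h.py <<'E'
import numpy as np, cv2
from bench import robot, cams
def save(name, fn):
    c=cams.camera(name); cv2.imwrite('pics/'+fn, c['image'][:,:,::-1]); np.save('pics/'+fn+'.npy',c,allow_pickle=True); return c
def K(c):
    f=c['image'].shape[0]/2/np.tan(np.radians(c['fov_y'])/2); return np.array([[f,0,c['cx']],[0,f,c['cy']],[0,0,1]])
def D(c): return np.array([c['k1'],0,0,0,0.])
def ray(c,uv):
    p=cv2.undistortPoints(np.array([[uv]],float),K(c),D(c))[0,0]
    R=np.array(c['R']);t=np.array(c['t']); return -R.T@t, R.T@np.array([p[0],p[1],1])
def onz(c,uv,z):
    o,d=ray(c,uv); return o+d*(z-o[2])/d[2]
def proj(c,X):
    return cv2.projectPoints(np.array(X,float).reshape(-1,3),cv2.Rodrigues(np.array(c['R'],float))[0],np.array(c['t'],float),K(c),D(c))[0][:,0]
E
python3 - <<'E'
from h import *
for n in('scene','top'):
    c=save(n,n+'0.png'); R=np.array(c['R']); print(n,c['fov_y'],c['cx'],c['cy'],c['k1'],-R.T@c['t'],R.round(3).tolist())
a=[cv2.imread('pics/%s0.png'%n) for n in('scene','top')]
for n,i in zip(('scene','top'),a): cv2.imwrite('pics/%s0b.png'%n,cv2.resize(i,(768,576),interpolation=cv2.INTER_CUBIC))
s=robot.state();print({k:np.round(v,3).tolist() for k,v in s.items()})
E
```

```text
pics
scene 54.059995460363844 255.96011284532202 190.9358362050446 0.016763167423780423 [-164.59051659  323.95173682  621.53374523] [[-0.478, -0.878, 0.019], [-0.566, 0.291, -0.771], [0.672, -0.38, -0.636]]
top 45.45206860052508 256.08896221005296 193.67791147371213 -0.08796665645545931 [ 284.03757136  -21.90203544 1373.69571726] [[-0.002, -1.0, -0.001], [-0.993, 0.002, -0.116], [0.116, 0.0, -0.993]]
{'time': 0.1, 'joint_positions': [1.303, 0.707, -0.028, 1.485, 0.022, 0.951, -0.076], 'qvel': [-0.001, -0.002, 0.001, -0.002, -0.0, -0.001, 0.0], 'effort': [0.001, -88.428, 1.236, -23.645, 0.017, 0.005, -0.0], 'eef_pos': [128.67, -560.19, 230.905], 'ee_rot': [0.994, 0.113, -0.0, -0.0], 'ft_force': [0.517, -0.343, 0.09], 'torque': [-0.017, 0.005, -0.018], 'grip_force': 0.0, 'grip_width': 85.431}
```

View pics/scene0b.png

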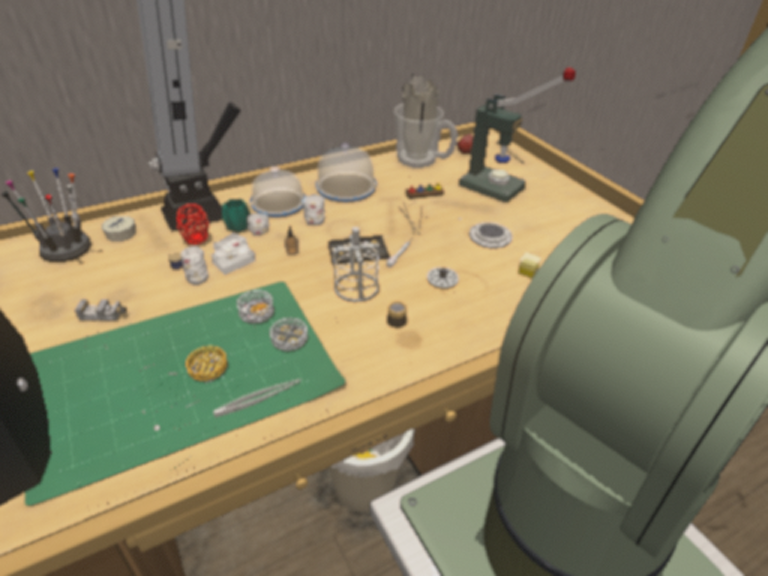

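View pics/top0b.png

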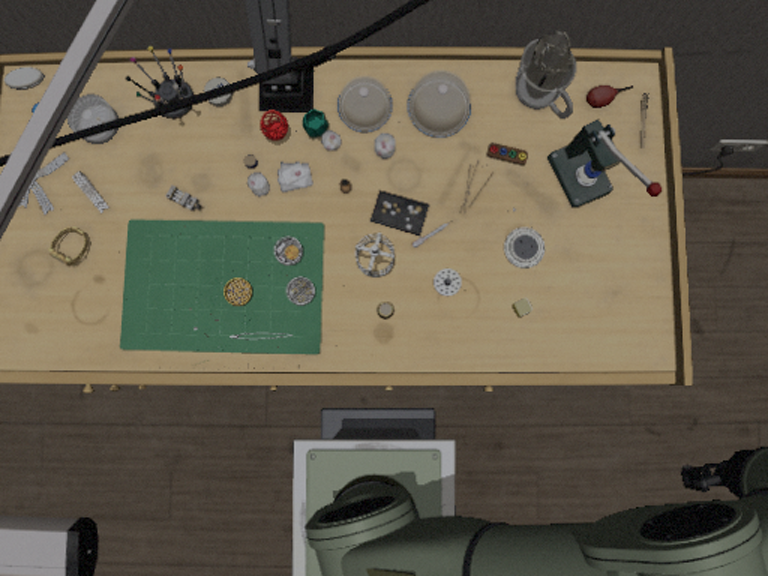

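The baskets, tray and tweezers are on the mat. In 768-wide top-view pixels: plate basket (287,250), wheel basket (301,291), tray (238,291). On the bench: cage (376,255), lid (447,282), base (524,247), loupe (385,310), putty pot (522,308).

```bash
cat > seg.py <<'E'
from h import *
# name: (top px 768, scene px 768, z mid-height, mat?)
O={'plate':((287,250),(255,307),17,1),'wheel':((301,291),(289,334),14,1),'tray':((238,291),(206,364),13,1),
'lid':((447,282),(443,278),5,0),'base':((524,247),(491,235),7,0),'cagering':((376,255),(357,288),3,0),'loupe':((385,310),(398,314),15,0),'pot':((522,308),(530,265),15,0)}
def blob(img,p,mat):
    hsv=cv2.cvtColor(img,cv2.COLOR_RGB2HSV).astype(int)
    h,s,v=hsv[...,0],hsv[...,1],hsv[...,2]
    if mat: m=~((h>60)&(h<100)&(s>110))
    else: m=(s<75)
    m=m.astype(np.uint8)
    m[:max(0,p[1]-27)]=0;m[p[1]+27:]=0;m[:,:p[0]-27]=0;m[:,p[0]+27:]=0
    m=cv2.morphologyEx(m,cv2.MORPH_CLOSE,np.ones((3,3)))
    n,l,st,ce=cv2.connectedComponentsWithStats(m)
    k=min((i for i in range(1,n) if st[i,4]>25),key=lambda i:np.hypot(*(ce[i]-p)))
    cs=cv2.findContours((l==k).astype(np.uint8),cv2.RETR_EXTERNAL,cv2.CHAIN_APPROX_NONE)[0]
    H=cv2.convexHull(max(cs,key=len)); M=cv2.moments(H)
    return np.array([M['m10']/M['m00'],M['m01']/M['m00']]),st[k]
E
python3 - <<'E'
from seg import *
for vi,n in enumerate(('top','scene')):
    c=np.load(f'pics/{n}0.png.npy',allow_pickle=True).item()
    for k,o in O.items():
        p=np.array(o[vi])*2//3
        try:
            b,st=blob(np.ascontiguousarray(c['image']),p,o[3]); print(n,k,b.round(1),st,onz(c,b,o[2]).round(1), 'hand',onz(c,np.array(o[vi])*2/3,o[2]).round(0))
        except Exception as e: print(n,k,'fail',onz(c,np.array(o[vi])*2/3,o[2]).round(0))
t=cv2.imread('pics/top0.png')[135:225,140:370]; cv2.imwrite('pics/t1.png',cv2.resize(t,None,fx=3.4,fy=3.4,interpolation=cv2.INTER_CUBIC))
E
```

```text
top plate [190.5 165.5] [ 164  139   54   54 2916] [527.7 175.9  17. ] hand [524. 173.  17.]
top wheel [199.5 193.5] [ 173  167   54   54 2916] [443.2 148.   14. ] hand [442. 144.  14.]
top tray [157.5 193.5] [ 131  167   54   54 2916] [443.5 274.6  13. ] hand [442. 271.  13.]
top lid [290.7 180.9] [271 168  37  30 524] [ 481.9 -125.9    5. ] hand [ 460. -148.    5.]
top base [352.4 165.8] [ 325  137   51   54 1453] [ 527.8 -313.9    7. ] hand [ 531. -304.    7.]
top cagering [253.9 170.3] [234 152  43  33 643] [515.  -14.8   3. ] hand [516.  -5.   3.]
top loupe [254.2 204.7] [230 200  51  11 249] [409.2 -15.7  15. ] hand [403. -23.  15.]
top pot [349.9 202.9] [322 196  53  16 355] [ 414.2 -301.5   15. ] hand [ 407. -296.   15.]
scene plate [169.5 203.5] [ 143  177   54   54 2916] [527.4 171.1  17. ] hand [523. 171.  17.]
scene wheel [191.5 221.5] [ 165  195   54   54 2916] [447.8 145.9  14. ] hand [443. 145.  14.]
scene tray [136.5 241.5] [ 110  215   54   54 2916] [445.3 273.   13. ] hand [441. 272.  13.]
scene lid [294.7 184.6] [285 178  21  14 237] [ 462.9 -147.6    5. ] hand [ 459. -147.    5.]
scene base [326.9 156.3] [313 148  29  18 400] [ 528.9 -301.8    7. ] hand [ 527. -302.    7.]
scene cagering [240.1 180.4] [220 165  45  36 697] [546.9 -28.7   3. ] hand [506.  -2.   3.]
scene loupe [264.2 204.6] [260 202   9   6  38] [420.9 -31.   15. ] hand [405. -25.  15.]
scene pot [353.6 171.4] [348 169  12   6  43] [ 427.5 -314.6   15. ] hand [ 409. -298.   15.]
```

View pics/t1.png

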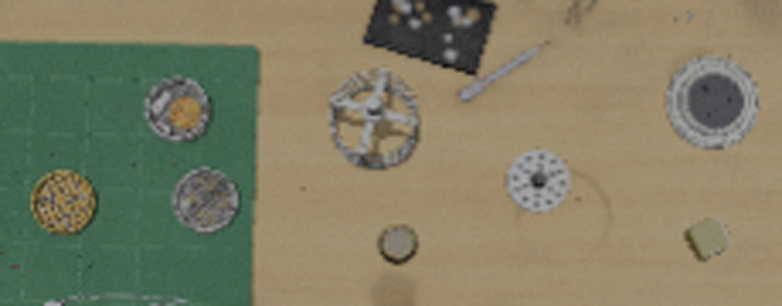

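```bash
cat > seg2.py <<'E'
from seg import *
def blob2(img,p,mat,w,thr):
    p=np.round(p).astype(int); a=cv2.cvtColor(img,cv2.COLOR_RGB2Lab).astype(float)
    x0,y0=p-w; a=a[y0:y0+2*w+1,x0:x0+2*w+1]
    bg=np.median(np.vstack([a[0],a[-1],a[:,0],a[:,-1]]),axis=0)
    d=(a-bg)*[0.25,1,1]   # chroma mostly, so that shadows count little
    m=(np.linalg.norm(d,axis=2)>thr).astype(np.uint8)
    m=cv2.morphologyEx(m,cv2.MORPH_OPEN,np.ones((2,2)))
    n,l,st,ce=cv2.connectedComponentsWithStats(m); k=1+np.argmax(st[1:,4])
    H=cv2.convexHull(np.argwhere(l==k)[:,::-1].astype(np.int32))
    M=cv2.moments(H); (cx,cy),r=cv2.minEnclosingCircle(H.astype(np.float32))
    return np.array([M['m10']/M['m00']+x0,M['m01']/M['m00']+y0]),cv2.boundingRect(H)[2:]
def measure(name,c,k,uv,z,mat,w=15,thr=9):
    b,s=blob2(np.ascontiguousarray(c['image']),np.array(uv),mat,w,thr)
    print(name,k,b.round(1),s,onz(c,b,z).round(1))
E
python3 - <<'E'
from seg2 import *
P={'plate':((192,167),(170,205),17,1),'wheel':((200.5,194),(192,223),14,1),'tray':((158.5,194),(137.5,242.5),13,1),
'lid':((298,188),(295,185),6,0),'base':((349.5,165),(327,156.5),7,0)}
for vi,n in enumerate(('top','scene')):
    c=np.load(f'pics/{n}0.png.npy',allow_pickle=True).item()
    for k,o in P.items():
        for thr in (8,12): measure(n,c,k,o[vi],o[2],o[3],19 if k=='base' else 15,thr)
    if vi==0: print('ringtop',onz(c,(250,169.7),3),'hub',onz(c,(250,167.5),90))
s=cv2.imread('pics/scene0.png')[140:265,110:350]; cv2.imwrite('pics/s1.png',cv2.resize(s,None,fx=3.3,fy=3.3,interpolation=cv2.INTER_CUBIC))
E
```

```text
top plate [193.  167.8] (21, 20) [520.7 168.3  17. ]
top plate [193. 168.] (19, 19) [520.1 168.3  17. ]
top wheel [200.9 194.6] (20, 20) [439.9 143.9  14. ]
top wheel [201.  194.5] (19, 20) [440.1 143.4  14. ]
top tray [159.4 195.1] (20, 19) [438.7 268.6  13. ]
top tray [159.3 195.1] (20, 19) [438.7 269.2  13. ]
top lid [299.  188.9] (19, 19) [ 457.7 -150.3    6. ]
top lid [298.9 188.6] (19, 18) [ 458.5 -150.1    6. ]
top base [350.1 165.7] (27, 28) [ 528.2 -306.6    7. ]
top base [350.1 165.8] (27, 27) [ 527.9 -306.8    7. ]
ringtop [516.81326459  -2.94438747   3.        ] hub [508.36847998  -4.14748911  90.        ]
scene plate [169.5 202.4] (29, 28) [531.3 169.7  17. ]
scene plate [169.4 202.2] (29, 27) [532.1 169.8  17. ]
scene wheel [194.4 221.9] (28, 28) [443.4 140.5  14. ]
scene wheel [193.2 223.6] (25, 23) [439.5 145.1  14. ]
scene tray [138.3 243.1] (31, 26) [438.9 270.7  13. ]
scene tray [138.1 243. ] (30, 25) [439.5 271.1  13. ]
scene lid [295.6 186. ] (22, 16) [ 455.6 -145.5    6. ]
scene lid [295.6 185.9] (22, 15) [ 456.1 -145.9    6. ]
scene base [327.6 157.4] (30, 18) [ 523.4 -300.2    7. ]
scene base [327.6 157.4] (30, 18) [ 523.3 -300.3    7. ]
```

View pics/s1.png

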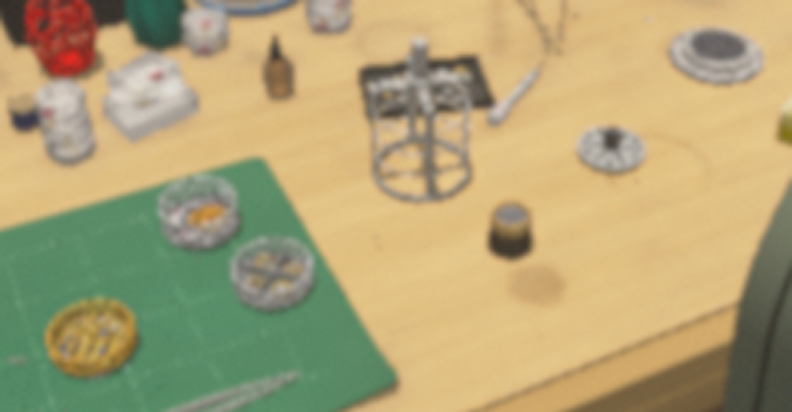

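Request:
arm_command([
  [-1,0.9,-0.56,0,0,0,0.0721],
  [-1,0.9,-0.56,0,0,0,0.0721],
  [-1,0.9,-0.56,0,0,0,0.0721],
], squeeze=25)

```text
time: 0.4
eef_pos: [192.6, -497.7, 231.3]
ee_rot: [1.0, 0.001, 0.001, -0.001]
ft_force: [-0.2, -1.4, -0.7]
grip_width: 85.2
grip_force: 0.0
```

Request:
arm_command([
  [-1,0.88,-0.84,0,0,0,0],
  [-1,0.88,-0.84,0,0,0,0],
  [-1,0.88,-0.84,0,0,0,0],
])

```text
time: 0.7
eef_pos: [263.7, -429.7, 231.2]
ee_rot: [1.0, 0.003, 0.001, -0.001]
ft_force: [-1.2, -0.7, 0.9]
grip_width: 85.7
grip_force: 0.0
```

Request:
arm_command([
  [-1,0.88,-0.84,0,0,0,0],
  [-1,0.88,-0.84,0,0,0,0],
  [-1,0.88,-0.84,0,0,0,0],
  [-1,0.88,-0.84,0,0,0,0],
])

```text
time: 1.1
eef_pos: [330.2, -366.0, 231.2]
ee_rot: [1.0, 0.001, -0.0, -0.0]
ft_force: [-0.3, -0.8, -0.9]
grip_width: 85.3
grip_force: 0.0
```

Request:
arm_command([
  [-1,0.525,-0.91,0,0,0,0],
  [-1,0.525,-0.91,0,0,0,0],
  [-1,0.525,-0.91,0,0,0,0],
])

```text
time: 1.4
eef_pos: [373.2, -291.1, 231.2]
ee_rot: [1.0, 0.001, 0.0, -0.001]
ft_force: [-0.4, -0.5, 0.7]
grip_width: 85.3
grip_force: 0.0
```

Request:
arm_command([
  [-1,0.525,-0.91,0,0,0,0],
  [-1,0.525,-0.91,0,0,0,0],
  [-1,0.525,-0.91,0,0,0,0],
])

```text
time: 1.7
eef_pos: [415.3, -218.5, 231.1]
ee_rot: [1.0, 0.001, 0.0, -0.001]
ft_force: [0.6, -0.7, 0.2]
grip_width: 85.2
grip_force: 0.0
```

Request:
arm_command([
  [-1,0.525,-0.91,0,0,0,0],
  [-1,0.525,-0.91,0,0,0,0],
  [-1,0.525,-0.91,0,0,0,0],
  [-1,0.525,-0.91,0,0,0,0],
])

```text
time: 2.1
eef_pos: [455.6, -149.3, 231.2]
ee_rot: [1.0, -0.001, -0.0, 0.0]
ft_force: [-0.4, -0.0, 0.6]
grip_width: 85.2
grip_force: 0.0
```

Request:
arm_command([
  [-1,0,0,0.91,0,0,0],
  [-1,0,0,0.91,0,0,0],
  [-1,0,0,0.91,0,0,0],
])

```text
time: 2.4
eef_pos: [454.2, -149.6, 156.5]
ee_rot: [1.0, -0.002, -0.002, -0.0]
ft_force: [-0.1, 0.5, 0.6]
grip_width: 85.7
grip_force: 0.0
```

Request:
arm_command([
  [-1,0,0,0.91,0,0,0],
  [-1,0,0,0.91,0,0,0],
  [-1,0,0,0.91,0,0,0],
])

```text
time: 2.7
eef_pos: [455.0, -149.1, 84.8]
ee_rot: [1.0, -0.001, -0.001, -0.0]
ft_force: [-0.0, -0.4, 0.4]
grip_width: 85.4
grip_force: 0.0
```

Request:
arm_command([
  [-1,0,0,0.45,0,0,0],
  [-1,0,0,0.45,0,0,0],
  [-1,0,0,0.45,0,0,0],
])

```text
time: 3.0
eef_pos: [456.2, -148.7, 51.5]
ee_rot: [1.0, -0.001, 0.0, 0.0]
ft_force: [0.2, -0.5, -0.6]
grip_width: 85.4
grip_force: 0.0
```

```bash
python3 - <<'E'
from h import *
for n,(x,y) in (('scene',(295,175)),('top',(299,185))):
    c=save(n,n+'1.png'); i=c['image'][y-45:y+45,x-60:x+60,::-1]
    cv2.imwrite(f'pics/{n}1c.png',cv2.resize(i,None,fx=4,fy=4,interpolation=cv2.INTER_CUBIC))
a=np.vstack([cv2.imread(f'pics/{n}1c.png')[:300] for n in('scene','top')]);cv2.imwrite('pics/m1.png',a)
E
```

```text
(no output)
```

View pics/m1.png

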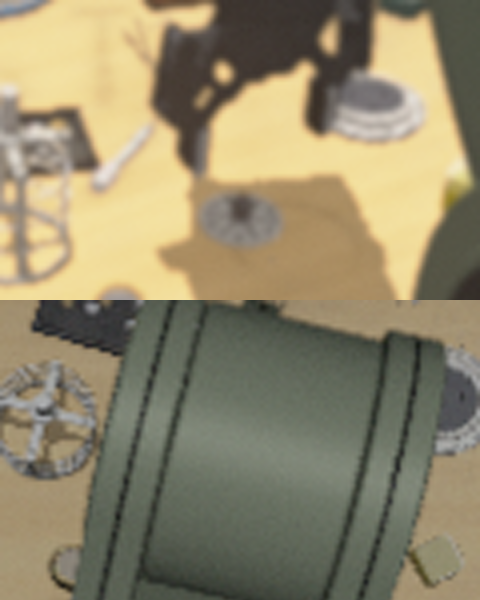

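The scene crop shows the lid under the open fingers, with the left fingertip at (195,170) and the lid at (240,215). The arm hides the lid from the top camera. I'll go down and centre on the knob from two directions.

Request:
arm_command([
  [-1,0,0,0.5,0,0,0],
  [-1,0,0,0.5,0,0,0],
  [0.5,0,0,0.5,0,0,0],
  [1,0,0,0.5,0,0,0],
  [1,0,0,0.5,0,0,0],
  [1,0,0,0.5,0,0,0],
  [1,0,0,0.5,0,0,0],
  [1,0,0,0.5,0,0,0],
  [1,0,0,0.5,0,0,0],
  [1,0,0,0.5,0,0,0],
])

```text
time: 4.1
eef_pos: [456.1, -148.1, 10.2]
ee_rot: [1.0, -0.0, 0.0, 0.0]
ft_force: [-0.2, 0.4, 10.1]
grip_width: 10.7
grip_force: 24.4
```

Request:
arm_command([
  [1,0,0,0,0,0,0],
  [1,0,0,0,0,0,0],
  [1,0,0,0,0,0,0],
  [1,0,0,0,0,0,0],
  [1,0,0,0,0,0,0],
])

```text
time: 4.6
eef_pos: [456.1, -148.0, 10.2]
ee_rot: [1.0, -0.0, 0.0, 0.0]
ft_force: [-0.8, 0.4, 9.9]
grip_width: 10.6
grip_force: 24.4
```

Request:
arm_command([
  [0.3,0,0,-0.03,0,0,0],
  [0.3,0,0,-0.03,0,0,0],
  [0.3,0,0,-0.03,0,0,0],
  [0.3,0,0,-0.03,0,0,0.04],
  [0.3,0,0,-0.03,0,0,0.08],
  [0.3,0,0,-0.03,0,0,0.12],
  [0.3,0,0,-0.03,0,0,0.16],
  [0.3,0,0,-0.03,0,0,0.2],
  [0.3,0,0,-0.03,0,0,0.24],
  [0.3,0,0,-0.03,0,0,0.28],
])

```text
time: 5.6
eef_pos: [455.9, -147.9, 12.1]
ee_rot: [0.904, -0.428, -0.0, -0.0]
ft_force: [-0.2, -0.7, 0.1]
grip_width: 30.1
grip_force: 0.0
```

Request:
arm_command([
  [0.3,0,0,0,0,0,0.04],
  [0.3,0,0,0,0,0,0.08],
  [0.3,0,0,0,0,0,0.12],
  [0.3,0,0,0,0,0,0.16],
  [0.3,0,0,0,0,0,0.2],
  [0.3,0,0,0,0,0,0.22],
  [0.3,0,0,0,0,0,0.22],
  [1,0,0,0,0,0,0.22],
  [1,0,0,0,0,0,0.22],
  [1,0,0,0,0,0,0.22],
])

```text
time: 6.6
eef_pos: [456.0, -148.0, 12.1]
ee_rot: [0.707, -0.707, -0.0, -0.0]
ft_force: [0.5, 0.1, 2.9]
grip_width: 10.3
grip_force: 24.4
```

Request:
arm_command([
  [1,0,0,0,0,0,0],
  [1,0,0,0,0,0,0],
  [1,0,0,0,0,0,0],
  [1,0,0,0,0,0,0],
  [1,0,0,0,0,0,0],
])

```text
time: 7.1
eef_pos: [455.9, -148.0, 12.1]
ee_rot: [-0.707, 0.707, 0.0, 0.0]
ft_force: [-0.5, 0.6, 3.6]
grip_width: 10.2
grip_force: 24.5
```

Request:
arm_command([
  [0.3,0,0,0,0,0,0],
  [0.3,0,0,0,0,0,0],
  [0.3,0,0,0,0,0,0],
  [0.3,0,0,-0.4,0,0,-0.04],
  [-1,0,0,-0.95,0,0,-0.08],
  [-1,0,0,-0.95,0,0,-0.12],
  [-1,0,0,-0.95,0,0,-0.16],
  [-1,0,0,-0.95,0,0,-0.2],
  [-1,0,0,-0.95,0,0,-0.24],
  [-1,0,0,-0.95,0,0,-0.28],
])

```text
time: 8.1
eef_pos: [455.9, -148.0, 88.1]
ee_rot: [0.942, -0.337, -0.0, -0.0]
ft_force: [0.2, 0.7, -0.4]
grip_width: 85.5
grip_force: 0.0
```

Request:
arm_command([
  [-1,0,0,-0.95,0,0,-0.04],
  [-1,0,0,-0.95,0,0,-0.08],
  [-1,0,0,-0.95,0,0,-0.12],
  [-1,0,0,-0.95,0,0,-0.16],
  [-1,0,0,-0.95,0,0,-0.2],
  [-1,0,0,-0.95,0,0,-0.22],
  [-1,0,0,-0.95,0,0,-0.22],
])

```text
time: 8.8
eef_pos: [455.8, -148.1, 164.1]
ee_rot: [1.0, 0.0, -0.0, -0.0]
ft_force: [0.4, 0.8, 0.3]
grip_width: 85.9
grip_force: 0.0
```

```bash
python3 - <<'E'
from seg2 import *
c=cams.camera('scene')
for k,uv,z in (('plate',(170.3,202.1),28.7),('wheel',(192.4,221.2),22.7),('tray',(137.6,240.9),20.7)): print(k,onz(c,uv,z).round(1))
for thr in(8,12):measure('scene',c,'lid',(295,185.5),6,0,15,thr)
t=np.load('pics/top0.png.npy',allow_pickle=True).item()
# cage: shaft tip in both views (scene crop (419,43), top crop hub (375,103))
print('cage tip',onz(c,(110+419/3.3,140+43/3.3),121).round(1),'ring',onz(c,(110+421/3.3,140+170/3.3),3).round(1),
 'top tip',onz(t,(140+375/3.4,135+101/3.4),121).round(1),'ring',onz(t,(140+375/3.4,135+121/3.4),3).round(1))
E
```

```text
plate [518.  170.8  28.7]
wheel [439.1 146.3  22.7]
tray [438.3 271.1  20.7]
scene lid [296.2 188.2] (31, 27) [ 447.1 -142.     6. ]
scene lid [296.3 188.6] (31, 26) [ 445.8 -141.3    6. ]
cage tip [509.1  -2.4 121. ] ring [508.2  -2.    3. ] top tip [510.8  -5.4 121. ] ring [514.1  -3.8   3. ]
```

Request:
arm_command([
  [-1,0.199,-0.9925,0,0,0,0],
  [-1,0.199,-0.9925,0,0,0,0],
  [-1,0.199,-0.9925,0,0,0,0],
])

```text
time: 9.15
eef_pos: [472.5, -64.4, 163.9]
ee_rot: [1.0, 0.001, -0.0, -0.001]
ft_force: [-0.2, -2.1, 0.1]
grip_width: 85.4
grip_force: 0.0
```

Request:
arm_command([
  [-1,0.199,-0.9925,0,0,0,0],
  [-1,0.199,-0.9925,0,0,0,0],
  [-1,0.199,-0.9925,0,0,0,0],
])

```text
time: 9.45
eef_pos: [488.3, 14.7, 163.9]
ee_rot: [1.0, 0.001, -0.0, -0.001]
ft_force: [0.9, -1.6, 0.3]
grip_width: 85.2
grip_force: 0.0
```

Request:
arm_command([
  [-1,0.199,-0.9925,0,0,0,0],
  [-1,0.199,-0.9925,0,0,0,0],
  [-1,0.199,-0.9925,0,0,0,0],
])

```text
time: 9.75
eef_pos: [504.1, 93.9, 163.8]
ee_rot: [1.0, 0.001, -0.0, -0.001]
ft_force: [0.1, -1.3, 0.1]
grip_width: 85.1
grip_force: 0.0
```

Request:
arm_command([
  [-1,0.199,-0.9925,0,0,0,0],
  [-1,0.199,-0.9925,0,0,0,0],
  [-1,0.199,-0.9925,0,0,0,0],
  [-1,0.199,-0.9925,0,0,0,0],
])

```text
time: 10.15
eef_pos: [519.8, 168.8, 164.0]
ee_rot: [1.0, -0.001, -0.0, 0.0]
ft_force: [0.2, 0.2, -0.3]
grip_width: 85.2
grip_force: 0.0
```

```bash
python3 - <<'E'
from seg2 import *
t=cams.camera('top')
for thr in(8,12):measure('top',t,'lid',(298.8,188.7),6,0,15,thr);measure('top',t,'base',(349.5,165),7,0,19,thr)
E
```

```text
top lid [299.1 190.9] (19, 19) [ 451.4 -150.6    6. ]
top base [350.1 165.7] (27, 28) [ 528.2 -306.7    7. ]
top lid [299.1 190.9] (19, 19) [ 451.6 -150.8    6. ]
top base [350.1 165.8] (27, 27) [ 527.9 -306.9    7. ]
```

Request:
arm_command([
  [-1,0,0,0.99,0,0,0],
  [-1,0,0,0.99,0,0,0],
  [-1,0,0,0.99,0,0,0],
  [-1,0,0,0.99,0,0,0],
])

```text
time: 10.6
eef_pos: [520.2, 168.5, 85.8]
ee_rot: [1.0, -0.001, 0.0, 0.0]
ft_force: [0.5, 0.6, 0.2]
grip_width: 85.2
grip_force: 0.0
```

Request:
arm_command([
  [-1,0,0,0.3,0,0,0],
  [-1,0,0,0.6,0,0,0],
  [-1,0,0,0.8,0,0,0],
  [-1,0,0,0.95,0,0,0],
  [-1,0,0,0.99,0,0,0],
  [-1,0,0,0.99,0,0,0],
])

```text
time: 11.2
eef_pos: [520.2, 169.5, 6.5]
ee_rot: [1.0, -0.0, 0.0, -0.0]
ft_force: [0.6, -0.4, 1.3]
grip_width: 85.4
grip_force: 0.0
```

Request:
arm_command([
  [0.2,0,0,0,0,0,0],
  [0.6,0,0,0,0,0,0],
  [1,0,0,0,0,0,0],
  [1,0,0,0,0,0,0],
  [1,0,0,0,0,0,0],
  [1,0,0,0,0,0,0],
  [1,0,0,0,0,0,0],
  [1,0,0,0,0,0,0],
])

```text
time: 12.0
eef_pos: [520.2, 169.8, 6.7]
ee_rot: [1.0, -0.0, 0.001, -0.0]
ft_force: [-2.4, -0.2, 12.3]
grip_width: 56.7
grip_force: 24.1
```

```bash
python3 - <<'E'
from h import *
c=save('scene','scene2.png'); i=c['image'][140:265,110:350,::-1]
cv2.imwrite('pics/s2.png',cv2.resize(i,None,fx=3.3,fy=3.3,interpolation=cv2.INTER_CUBIC))
print(proj(c,[[456,-148,24],[456,-148,7],[456,-148,0]]))
E
```

```text
[[296.90970937 180.26958408]
 [296.3356939  185.3878079 ]
 [296.10305084 187.46280933]]
```

View pics/s2.png

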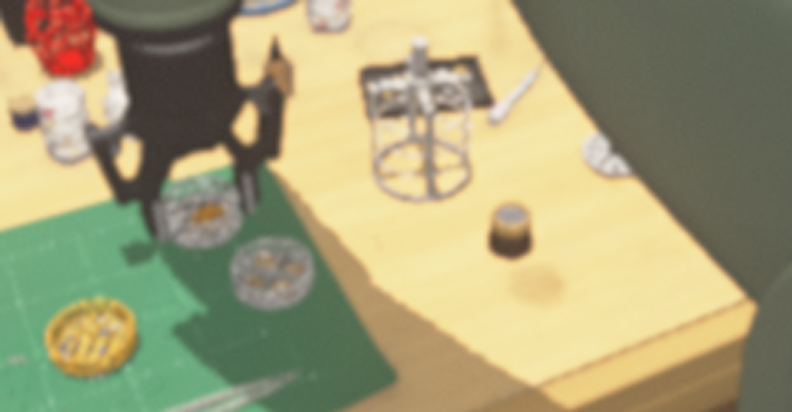

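Request:
arm_command([
  [1,0,0,-0.08,0,0,0],
  [1,0,0,-0.16,0,0,0],
  [1,0.19,0,-0.16,0,0,0],
  [1,0.38,0,-0.16,0,0,0],
  [1,0.38,0,-0.16,0,0,0],
  [1,0.38,0,-0.08,0,0,0],
  [1,0.38,0,0,0,0,0],
  [1,0.38,0,0,0,0,0],
])

```text
time: 12.85
eef_pos: [549.8, 169.7, 5.4]
ee_rot: [1.0, -0.0, -0.0, -0.0]
ft_force: [1.0, -0.2, 0.7]
grip_width: 56.6
grip_force: 28.8
```

Request:
arm_command([
  [-0.7,0,0,0,0,0,0],
  [-0.7,0,0,0,0,0,0],
  [-0.7,0,0,0,0,0,0.03],
  [-0.7,0,0,0,0,0,0.07],
  [-0.7,0,0,0,0,0,0.11],
  [-0.7,0,0,0,0,0,0.15],
  [-0.7,0,0,0,0,0,0.19],
  [-0.7,0,0,0,0,0,0.23],
  [-0.7,0,0,0,0,0,0.27],
  [-0.7,0,0,0,0,0,0.28],
])

```text
time: 13.85
eef_pos: [549.9, 169.7, 5.5]
ee_rot: [0.904, -0.427, -0.0, 0.0]
ft_force: [-0.1, -0.4, -0.8]
grip_width: 72.6
grip_force: 0.0
```

Request:
arm_command([
  [-0.7,0,0,0,0,0,0.04],
  [-0.7,0,0,0,0,0,0.08],
  [-0.7,0,0,0,0,0,0.12],
  [-0.7,0,0,0,0,0,0.16],
  [-0.7,0,0,0,0,0,0.2],
  [-0.7,0,0,0,0,0,0.22],
  [-0.7,0,0,0,0,0,0.22],
])

```text
time: 14.55
eef_pos: [550.0, 169.6, 5.5]
ee_rot: [0.707, -0.707, -0.0, 0.0]
ft_force: [0.3, -0.4, 0.2]
grip_width: 72.4
grip_force: 0.0
```

```bash
python3 - <<'E'
from h import *
c=save('scene','scene3.png')
E
```

Request:
arm_command([
  [0,0,0,0,0,0,0],
  [0.5,0,0,0,0,0,0],
  [1,0,0,0,0,0,0],
  [1,0,0,0,0,0,0],
  [1,0,0,0,0,0,0],
  [1,0,0,0,0,0,0],
])

```text
time: 15.2
eef_pos: [550.3, 169.5, 6.0]
ee_rot: [0.708, -0.707, -0.0, -0.0]
ft_force: [-2.4, 1.0, 6.1]
grip_width: 56.6
grip_force: 25.7
```

```bash
python3 - <<'E'
from h import *
c=save('scene','scene4.png')
a=[np.load(f'pics/scene{i}.png.npy',allow_pickle=True).item()['image'][165:245,120:220,::-1] for i in(3,4)]
cv2.imwrite('pics/s34.png',cv2.resize(np.hstack(a),None,fx=4,fy=4,interpolation=cv2.INTER_CUBIC))
E
```

```text
(no output)
```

View pics/s34.png

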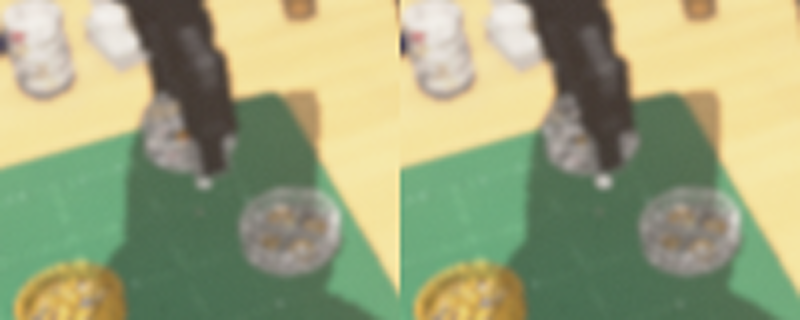

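Request:
arm_command([
  [1,0,0,-0.2,0,0,0],
  [1,0,0,-0.4,0,0,0],
  [1,0,0,-0.7,0,0,0],
  [1,0,0,-0.97,0,0,0],
], squeeze=32)

```text
time: 15.65
eef_pos: [550.3, 169.4, 85.3]
ee_rot: [0.707, -0.707, 0.0, -0.0]
ft_force: [1.6, -0.2, -0.8]
grip_width: 56.4
grip_force: 34.2
```

Request:
arm_command([
  [1,0,0,-0.3,0,0,0],
  [1,0,0,-0.6,0,0,0],
  [1,0,0,-0.9,0,0,0],
  [1,0,0,-0.97,0,0,0],
])

```text
time: 16.05
eef_pos: [550.8, 169.4, 164.0]
ee_rot: [0.707, -0.707, 0.001, -0.001]
ft_force: [0.1, 0.1, -1.7]
grip_width: 56.3
grip_force: 34.2
```

Request:
arm_command([
  [1,0.25,0.013,0,0,0,0],
  [1,0.6,0.03,0,0,0,0],
  [1,0.985,0.05,0,0,0,0],
])

```text
time: 16.35
eef_pos: [545.7, 90.2, 160.9]
ee_rot: [0.708, -0.707, -0.0, 0.0]
ft_force: [0.0, -0.5, -0.9]
grip_width: 56.0
grip_force: 34.2
```

Request:
arm_command([
  [1,0.33,0.017,0,0,0,0],
  [1,0.66,0.033,0,0,0,0],
  [1,0.985,0.05,0,0,0,0],
])

```text
time: 16.65
eef_pos: [541.7, 10.8, 161.0]
ee_rot: [-0.707, 0.707, 0.0, -0.0]
ft_force: [-0.8, -0.3, -0.2]
grip_width: 56.2
grip_force: 34.2
```

Request:
arm_command([
  [1,0.33,0.017,0,0,0,0],
  [1,0.66,0.033,0,0,0,0],
  [1,0.985,0.05,0,0,0,0],
])

```text
time: 16.95
eef_pos: [537.6, -67.9, 161.0]
ee_rot: [0.707, -0.707, -0.0, 0.0]
ft_force: [0.3, -0.3, -1.1]
grip_width: 56.3
grip_force: 34.2
```

Request:
arm_command([
  [1,0.33,0.017,0,0,0,0],
  [1,0.66,0.033,0,0,0,0],
  [1,0.985,0.05,0,0,0,0],
])

```text
time: 17.25
eef_pos: [533.6, -146.7, 161.0]
ee_rot: [-0.707, 0.707, 0.0, -0.0]
ft_force: [0.3, -0.0, -0.3]
grip_width: 55.9
grip_force: 34.2
```

Request:
arm_command([
  [1,0.33,0.017,0,0,0,0],
  [1,0.66,0.033,0,0,0,0],
  [1,0.985,0.05,0,0,0,0],
])

```text
time: 17.55
eef_pos: [529.5, -225.5, 161.0]
ee_rot: [-0.707, 0.707, 0.0, -0.0]
ft_force: [0.0, -0.1, -1.6]
grip_width: 56.1
grip_force: 34.2
```

Request:
arm_command([
  [1,0.33,0.017,0,0,0,0],
  [1,0.66,0.033,0,0,0,0],
  [1,0.985,0.05,0,0,0,0],
  [1,0.985,0.05,0,0,0,0],
  [1,0.985,0.05,0,0,0,0],
])

```text
time: 18.05
eef_pos: [525.5, -303.3, 160.8]
ee_rot: [-0.707, 0.707, 0.0, 0.0]
ft_force: [-0.6, 0.8, -0.6]
grip_width: 56.3
grip_force: 34.2
```

Request:
arm_command([
  [1,0,0,0.25,0,0,0],
  [1,0,0,0.5,0,0,0],
  [1,0,0,0.75,0,0,0],
  [1,0,0,0.95,0,0,0],
])

```text
time: 18.45
eef_pos: [526.0, -301.8, 83.8]
ee_rot: [0.707, -0.707, -0.001, -0.0]
ft_force: [-0.4, -0.6, -0.9]
grip_width: 56.0
grip_force: 34.2
```

Request:
arm_command([
  [1,0,0,0.2,0,0,0],
  [1,0,0,0.4,0,0,0],
  [1,0,0,0.55,0,0,0],
  [1,0,0,0.55,0,0,0],
  [1,0,0,0.55,0,0,0],
])

```text
time: 18.95
eef_pos: [526.0, -303.4, 41.2]
ee_rot: [-0.707, 0.707, -0.0, -0.0]
ft_force: [0.2, -0.4, -0.5]
grip_width: 56.4
grip_force: 34.3
```

```bash
python3 - <<'E'
from h import *
c=save('scene','scene5.png'); i=c['image'][110:190,275:375,::-1]
cv2.imwrite('pics/s5.png',cv2.resize(i,None,fx=7,fy=7,interpolation=cv2.INTER_CUBIC))
E
```

View pics/s5.png

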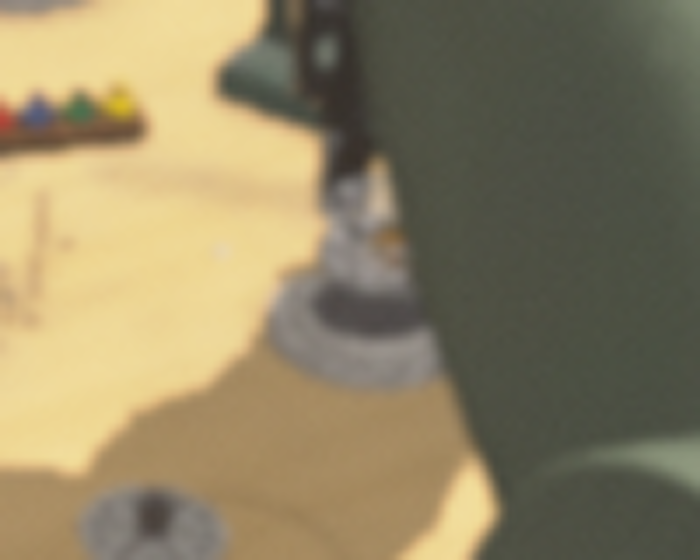

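The scene crop shows the held basket just above the base. The basket's left edge is at about crop x=328 and the flange's at about x=270. I'll check those edges against projections.

```bash
python3 - <<'E'
from h import *
c=np.load('pics/scene5.png.npy',allow_pickle=True).item()
a=np.linspace(0,2*np.pi,73)
def circ(x,y,z,r): return (proj(c,np.c_[x+r*np.cos(a),y+r*np.sin(a),0*a+z])-[275,110])*7
for z in(42.5,50,60): p=circ(526,-303.4,z,28); print('basket z',z,'left',p[p[:,0].argmin()].round(0))
for x,y in((526,-303.4),(522,-303.4),(526,-300)):
  p=circ(x,y,3,42); q=circ(x,y,14,25.4); print('flange left',p[:,0].min().round(0),'bottom',p[:,1].max().round(0),'recess left',q[:,0].min().round(0),'bottom',q[:,1].max().round(0))
g=cv2.cvtColor(np.ascontiguousarray(c['image'][110:190,275:375]),cv2.COLOR_RGB2HSV)[...,1]
for r in (36,40,44,47): print('row',r*7,[int(v) for v in g[r,34:62]])
for k in (50,54,57): print('col',k*7,[int(v) for v in g[44:64,k]])
E
```

```text
basket z 42.5 left [313. 249.]
basket z 50 left [316. 233.]
basket z 60 left [319. 212.]
flange left 267.0 bottom 394.0 recess left 311.0 bottom 348.0
flange left 273.0 bottom 399.0 recess left 317.0 bottom 353.0
flange left 261.0 bottom 396.0 recess left 304.0 bottom 350.0
row 252 [95, 95, 97, 97, 95, 96, 95, 97, 96, 98, 101, 78, 37, 18, 20, 20, 22, 26, 34, 43, 55, 66, 65, 53, 47, 40, 43, 45]
row 280 [92, 92, 94, 95, 93, 87, 71, 53, 42, 35, 28, 28, 29, 24, 21, 23, 19, 19, 15, 20, 21, 19, 19, 21, 30, 33, 36, 43]
row 308 [96, 97, 99, 96, 70, 36, 26, 26, 28, 27, 24, 24, 21, 26, 26, 25, 25, 22, 22, 19, 22, 19, 19, 22, 16, 26, 31, 44]
row 329 [93, 100, 103, 93, 64, 35, 28, 27, 26, 25, 25, 27, 26, 24, 23, 24, 23, 24, 23, 26, 23, 22, 21, 20, 24, 19, 23, 26]
col 350 [25, 22, 24, 23, 24, 24, 25, 26, 24, 26, 37, 67, 93, 101, 103, 104, 106, 107, 107, 104]
col 378 [22, 22, 23, 23, 21, 21, 23, 21, 23, 26, 33, 58, 87, 101, 106, 106, 105, 105, 105, 104]
col 399 [22, 19, 22, 20, 22, 22, 26, 24, 24, 25, 35, 65, 91, 103, 106, 105, 104, 104, 104, 104]
```

Request:
arm_command([
  [1,-0.015,-0.0125,0.1,0,0,0],
  [1,-0.015,-0.0125,0.2,0,0,0],
  [1,-0.015,-0.0125,0.23,0,0,0],
  [1,-0.015,-0.0125,0.25,0,0,0],
  [1,-0.015,-0.0125,0.27,0,0,0],
  [1,-0.015,-0.0125,0.29,0,0,0],
  [1,-0.015,-0.0125,0.31,0,0,0],
  [1,-0.015,-0.0125,0.31,0,0,0],
])

```text
time: 19.8
eef_pos: [527.0, -302.5, 17.0]
ee_rot: [-0.707, 0.707, -0.0, 0.0]
ft_force: [-2.4, 2.2, 16.4]
grip_width: 56.1
grip_force: 35.7
```

```bash
python3 - <<'E'
from h import *
s=robot.state(); print({k:np.round(s[k],3).tolist() for k in('ft_force','torque','eef_pos')})
c=save('top','top6.png')
i=c['image'][130:200,310:390,::-1]
d=save('scene','scene6.png')['image'][120:190,290:370,::-1]
cv2.imwrite('pics/m6.png',np.hstack([cv2.resize(k,None,fx=5,fy=5,interpolation=cv2.INTER_CUBIC) for k in(i,d)]))
E
```

```text
{'ft_force': [-2.381, 2.248, 16.421], 'torque': [0.564, 1.014, -0.03], 'eef_pos': [527.025, -302.467, 17.048]}
```

View pics/m6.png

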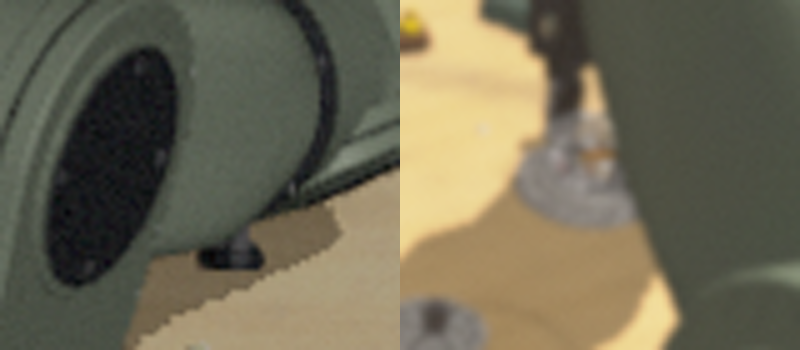

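The moment puts the contact on the foot's -x side, so the base lies further +x.

Request:
arm_command([
  [1,0,0,-0.04,0,0,0],
  [1,0,-0.05,-0.04,0,0,0],
  [1,0,-0.05,-0.01,0,0,0],
  [1,0,-0.05,0.01,0,0,0],
  [1,0,-0.05,0.02,0,0,0],
  [1,0,-0.05,0.02,0,0,0],
])

```text
time: 20.5
eef_pos: [531.4, -302.6, 14.7]
ee_rot: [-0.707, 0.707, -0.001, 0.0]
ft_force: [2.9, -2.6, 5.7]
grip_width: 56.6
grip_force: 34.8
```

```bash
python3 - <<'E'
from h import *
s=robot.state(); print({k:np.round(s[k],3).tolist() for k in('ft_force','torque','eef_pos')})
E
```

```text
{'ft_force': [2.9, -2.565, 5.66], 'torque': [-0.375, -0.599, -0.002], 'eef_pos': [531.396, -302.63, 14.702]}
```

Request:
arm_command([
  [1,0.012,-0.012,0,0,0,0],
  [1,0.012,-0.012,0.01,0,0,0],
  [1,0.012,-0.012,0.02,0,0,0],
  [1,0.012,-0.012,0.02,0,0,0],
])

```text
time: 20.9
eef_pos: [532.0, -303.2, 13.5]
ee_rot: [-0.707, 0.707, -0.0, 0.0]
ft_force: [-2.3, 1.5, 15.4]
grip_width: 56.8
grip_force: 35.6
```

Request:
arm_command([
  [-0.6,0,0,0,0,0,0],
  [-0.6,0,0,0,0,0,0],
  [-1,0,0,0,0,0,0],
  [-1,0,0,-0.1,0,0,0],
  [-1,0,0,-0.3,0,0,0],
  [-1,0,0,-0.6,0,0,0],
  [-1,0,0,-0.92,0,0,0],
])

```text
time: 21.6
eef_pos: [531.7, -303.1, 88.4]
ee_rot: [-0.707, 0.707, -0.0, -0.0]
ft_force: [-0.4, -0.3, 0.4]
grip_width: 85.0
grip_force: 0.0
```

Request:
arm_command([
  [-1,0,0,-0.46,0,0,0],
  [-1,0,0,-0.92,0,0,0],
  [-1,0,0,-0.92,0,0,0],
])

```text
time: 21.9
eef_pos: [532.9, -304.3, 165.8]
ee_rot: [-0.707, 0.707, -0.003, 0.001]
ft_force: [-0.3, -0.4, -0.2]
grip_width: 85.1
grip_force: 0.0
```

Request:
arm_command([
  [-1,-0.467,0.096,0,0,0,0],
  [-1,-0.934,0.192,0,0,0,0],
])

```text
time: 22.1
eef_pos: [515.8, -227.8, 160.9]
ee_rot: [-0.706, 0.708, -0.0, 0.0]
ft_force: [1.2, 1.0, -0.5]
grip_width: 85.3
grip_force: 0.0
```

Request:
arm_command([
  [-1,-0.467,0.096,0,0,0,0],
  [-1,-0.934,0.192,0,0,0,0],
])

```text
time: 22.3
eef_pos: [500.6, -152.1, 160.9]
ee_rot: [-0.707, 0.707, -0.0, 0.0]
ft_force: [0.8, 1.0, -0.4]
grip_width: 85.6
grip_force: 0.0
```

Request:
arm_command([
  [-1,-0.467,0.096,0,0,0,0],
  [-1,-0.934,0.192,0,0,0,0],
])

```text
time: 22.5
eef_pos: [485.4, -77.4, 160.9]
ee_rot: [-0.707, 0.707, -0.0, 0.0]
ft_force: [1.4, 1.2, -0.7]
grip_width: 85.6
grip_force: 0.0
```

Request:
arm_command([
  [-1,-0.467,0.096,0,0,0,0],
  [-1,-0.934,0.192,0,0,0,0],
])

```text
time: 22.7
eef_pos: [470.1, -2.6, 160.9]
ee_rot: [-0.707, 0.707, -0.0, 0.0]
ft_force: [0.6, 0.6, -0.5]
grip_width: 85.5
grip_force: 0.0
```

```bash
python3 - <<'E'
from seg2 import *
c=save('top','top7.png');d=save('scene','scene7.png')
for thr in(8,12):
    measure('top',c,'lid',(299,190.5),6,0,15,thr);measure('top',c,'base/plate',(350,165.5),7,0,20,thr);measure('top',c,'wheel',(200.5,194),14,1,15,thr)
p=cv2.resize(c['image'][130:210,280:380,::-1],None,fx=4,fy=4,interpolation=cv2.INTER_CUBIC)
q=cv2.resize(d['image'][120:200,270:370,::-1],None,fx=4,fy=4,interpolation=cv2.INTER_CUBIC)
cv2.imwrite('pics/m7.png',np.hstack([p,q]))
E
```

```text
top lid [299.1 190.9] (19, 19) [ 451.4 -150.6    6. ]
top base/plate [350.  165.7] (27, 28) [ 528.1 -306.6    7. ]
top wheel [189.1 200.1] (11, 23) [423.3 178.9  14. ]
top lid [299.1 190.9] (19, 19) [ 451.6 -150.7    6. ]
top base/plate [350.1 165.8] (27, 27) [ 527.9 -306.9    7. ]
top wheel [188.8 200.4] (10, 22) [422.6 179.8  14. ]
```

View pics/m7.png

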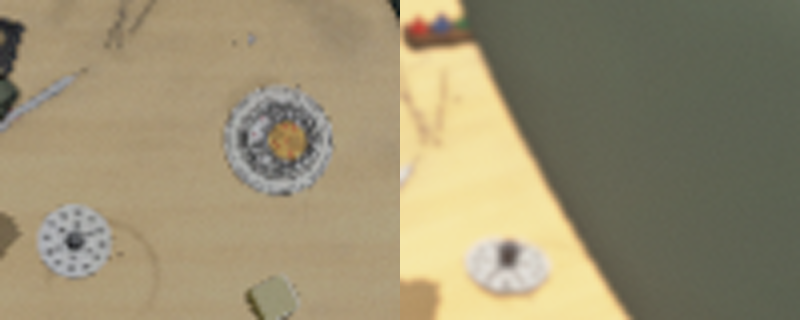

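The plate basket sits concentric in the base at crop (278,140). The top camera reads about (-4,-3) mm off at both the lid and the base, so I'll apply that correction to the rest.

Request:
arm_command([
  [-1,-0.47,0.08,0,0,0,0],
  [-1,-0.944,0.161,0,0,0,0],
])

```text
time: 23.0
eef_pos: [457.8, 71.8, 160.9]
ee_rot: [-0.706, 0.708, -0.0, 0.001]
ft_force: [0.2, 0.5, 0.7]
grip_width: 85.4
grip_force: 0.0
```

Request:
arm_command([
  [-1,-0.47,0.08,0,0,0,0],
  [-1,-0.944,0.161,0,0,0,0],
  [-1,-0.944,0.161,0,0,0,0],
  [-1,-0.944,0.161,0,0,0,0],
])

```text
time: 23.4
eef_pos: [445.0, 147.1, 160.6]
ee_rot: [0.707, -0.707, 0.0, -0.0]
ft_force: [0.7, 0.8, 0.4]
grip_width: 85.1
grip_force: 0.0
```

Request:
arm_command([
  [-1,0,0,0.3,0,0,0],
  [-1,0,0,0.6,0,0,0],
  [-1,0,0,0.8,0,0,0],
  [-1,0,0,0.97,0,0,0],
  [-1,0,0,0.97,0,0,0],
])

```text
time: 23.9
eef_pos: [445.0, 145.5, 81.9]
ee_rot: [-0.706, 0.708, 0.0, -0.001]
ft_force: [-0.3, 0.4, 0.5]
grip_width: 85.2
grip_force: 0.0
```

Request:
arm_command([
  [-1,0,0,0.3,0,0,0],
  [-1,0,0,0.6,0,0,0],
  [-1,0,0,0.8,0,0,0],
  [-1,0,0,0.92,0,0,0],
  [-1,0,0,0.965,0,0,0],
  [-1,0,0,0.965,0,0,0],
])

```text
time: 24.5
eef_pos: [445.4, 146.5, 5.8]
ee_rot: [-0.707, 0.708, -0.0, 0.0]
ft_force: [-0.3, -0.0, 0.9]
grip_width: 85.4
grip_force: 0.0
```

Request:
arm_command([
  [0.2,0,0,0,0,0,0],
  [0.6,0,0,0,0,0,0],
  [1,0,0,0,0,0,0],
  [1,0,0,0,0,0,0],
  [1,0,0,0,0,0,0],
  [1,0,0,0,0,0,0],
  [1,0,0,0,0,0,0],
])

```text
time: 25.2
eef_pos: [445.3, 147.1, 6.2]
ee_rot: [-0.707, 0.707, -0.0, 0.001]
ft_force: [-1.7, -0.8, 16.8]
grip_width: 56.2
grip_force: 30.5
```

Request:
arm_command([
  [1,0,0,-0.2,0,0,0],
  [1,0,0,-0.4,0,0,0],
  [1,0,0,-0.7,0,0,0],
  [1,0,0,-0.97,0,0,0],
])

```text
time: 25.6
eef_pos: [444.8, 146.9, 84.3]
ee_rot: [-0.707, 0.707, -0.0, -0.0]
ft_force: [0.3, -0.2, -0.2]
grip_width: 56.0
grip_force: 34.4
```

Request:
arm_command([
  [1,0,0,-0.3,0,0,0],
  [1,0,0,-0.6,0,0,0],
  [1,0,0,-0.9,0,0,0],
  [1,0,0,-0.97,0,0,0],
])

```text
time: 26.0
eef_pos: [445.4, 147.1, 162.7]
ee_rot: [-0.707, 0.707, -0.001, 0.001]
ft_force: [-0.2, 1.2, -1.1]
grip_width: 55.9
grip_force: 34.4
```

Request:
arm_command([
  [1,0.25,-0.05,0,0,0,0],
  [1,0.6,-0.115,0,0,0,0],
  [1,0.938,-0.181,0,0,0,0],
])

```text
time: 26.3
eef_pos: [459.3, 71.2, 160.3]
ee_rot: [0.707, -0.707, -0.0, 0.0]
ft_force: [0.5, 0.5, -0.6]
grip_width: 56.1
grip_force: 34.4
```

Request:
arm_command([
  [1,0.31,-0.06,0,0,0,0],
  [1,0.625,-0.12,0,0,0,0],
  [1,0.938,-0.181,0,0,0,0],
])

```text
time: 26.6
eef_pos: [473.7, -4.1, 160.3]
ee_rot: [-0.707, 0.707, 0.0, -0.0]
ft_force: [-0.0, -0.3, -0.1]
grip_width: 56.0
grip_force: 34.4
```

Request:
arm_command([
  [1,0.31,-0.06,0,0,0,0],
  [1,0.625,-0.12,0,0,0,0],
  [1,0.938,-0.181,0,0,0,0],
])

```text
time: 26.9
eef_pos: [488.2, -79.1, 160.2]
ee_rot: [-0.707, 0.707, 0.0, -0.0]
ft_force: [0.9, 1.1, 0.3]
grip_width: 55.9
grip_force: 34.4
```

Request:
arm_command([
  [1,0.31,-0.06,0,0,0,0],
  [1,0.625,-0.12,0,0,0,0],
  [1,0.938,-0.181,0,0,0,0],
])

```text
time: 27.2
eef_pos: [502.6, -154.1, 160.2]
ee_rot: [-0.707, 0.707, 0.0, 0.0]
ft_force: [0.4, 0.7, -0.7]
grip_width: 56.3
grip_force: 34.4
```

Request:
arm_command([
  [1,0.31,-0.06,0,0,0,0],
  [1,0.625,-0.12,0,0,0,0],
  [1,0.938,-0.181,0,0,0,0],
])

```text
time: 27.5
eef_pos: [517.0, -229.1, 160.1]
ee_rot: [-0.707, 0.707, 0.0, 0.0]
ft_force: [-0.9, 0.9, -0.2]
grip_width: 56.0
grip_force: 34.4
```

Request:
arm_command([
  [1,0.31,-0.06,0,0,0,0],
  [1,0.625,-0.12,0,0,0,0],
  [1,0.938,-0.181,0,0,0,0],
  [1,0.938,-0.181,0,0,0,0],
])

```text
time: 27.9
eef_pos: [530.8, -306.3, 159.9]
ee_rot: [-0.706, 0.708, -0.0, -0.001]
ft_force: [0.8, 0.3, -0.8]
grip_width: 55.9
grip_force: 34.4
```

Request:
arm_command([
  [1,0,0,0.25,0,0,0],
  [1,0,0,0.5,0,0,0],
  [1,0,0,0.75,0,0,0],
  [1,0,0,0.95,0,0,0],
  [1,0,0,0.95,0,0,0],
])

```text
time: 28.4
eef_pos: [530.9, -302.4, 82.6]
ee_rot: [-0.707, 0.707, 0.001, -0.0]
ft_force: [1.0, 0.5, -0.7]
grip_width: 56.2
grip_force: 34.4
```

Request:
arm_command([
  [1,0,0,0.2,0,0,0],
  [1,0,0,0.3,0,0,0],
  [1,0,0,0.4,0,0,0],
  [1,0,0,0.4,0,0,0],
  [1,0,0,0.4,0,0,0],
])

```text
time: 28.9
eef_pos: [531.6, -303.4, 52.7]
ee_rot: [-0.707, 0.707, -0.0, -0.0]
ft_force: [0.2, -1.8, -0.1]
grip_width: 55.8
grip_force: 34.4
```

Request:
arm_command([
  [1,0,-0.005,0.1,0,0,0],
  [1,0,-0.005,0.14,0,0,0],
  [1,0,-0.005,0.16,0,0,0],
  [1,0,-0.005,0.18,0,0,0],
  [1,0,-0.005,0.195,0,0,0],
  [1,0,-0.005,0.195,0,0,0],
])

```text
time: 29.5
eef_pos: [531.9, -303.3, 36.8]
ee_rot: [-0.707, 0.707, 0.0, 0.0]
ft_force: [-0.2, 0.4, -0.8]
grip_width: 55.8
grip_force: 34.4
```

No contact yet, so the foot is in the opening. I'll go down 2 mm more.

Request:
arm_command([
  [1,0,0,0.01,0,0,0],
  [1,0,0,0.02,0,0,0],
  [1,0,0,0.025,0,0,0],
  [1,0,0,0.025,0,0,0],
])

```text
time: 29.9
eef_pos: [532.1, -303.4, 35.7]
ee_rot: [-0.707, 0.707, -0.0, 0.0]
ft_force: [-2.5, 3.9, 14.4]
grip_width: 56.1
grip_force: 35.6
```

Request:
arm_command([
  [-0.6,0,0,0,0,0,0],
  [-0.6,0,0,0,0,0,0],
  [-1,0,0,0,0,0,0],
  [-1,0,0,-0.1,0,0,0],
  [-1,0,0,-0.3,0,0,0],
  [-1,0,0,-0.6,0,0,0],
  [-1,0,0,-0.8,0,0,0],
])

```text
time: 30.6
eef_pos: [532.3, -303.7, 101.5]
ee_rot: [-0.707, 0.707, -0.001, 0.0]
ft_force: [0.9, 0.6, 0.3]
grip_width: 85.4
grip_force: 0.0
```

Request:
arm_command([
  [-1,0,0,-0.4,0,0,0],
  [-1,0,0,-0.785,0,0,0],
  [-1,0,0,-0.785,0,0,0],
])

```text
time: 30.9
eef_pos: [532.9, -304.4, 166.2]
ee_rot: [-0.707, 0.707, -0.003, 0.001]
ft_force: [0.1, 0.9, -0.7]
grip_width: 85.6
grip_force: 0.0
```

Request:
arm_command([
  [-1,-0.45,0.07,0,0,0,0],
  [-1,-0.899,0.139,0,0,0,0],
])

```text
time: 31.1
eef_pos: [520.3, -230.9, 162.1]
ee_rot: [-0.706, 0.708, -0.0, 0.0]
ft_force: [1.6, 0.1, -0.3]
grip_width: 85.3
grip_force: 0.0
```

Request:
arm_command([
  [-1,-0.45,0.07,0,0,0,0],
  [-1,-0.899,0.139,0,0,0,0],
])

```text
time: 31.3
eef_pos: [509.3, -158.0, 162.1]
ee_rot: [-0.707, 0.707, -0.0, 0.0]
ft_force: [1.5, -0.3, 0.9]
grip_width: 85.3
grip_force: 0.0
```

Request:
arm_command([
  [-1,-0.45,0.07,0,0,0,0],
  [-1,-0.899,0.139,0,0,0,0],
])

```text
time: 31.5
eef_pos: [498.3, -86.1, 162.1]
ee_rot: [-0.707, 0.707, -0.0, 0.0]
ft_force: [1.2, 0.4, 0.5]
grip_width: 85.5
grip_force: 0.0
```

Request:
arm_command([
  [-1,-0.45,0.07,0,0,0,0],
  [-1,-0.899,0.139,0,0,0,0],
])

```text
time: 31.7
eef_pos: [487.3, -14.2, 162.1]
ee_rot: [-0.707, 0.707, -0.0, 0.0]
ft_force: [0.5, -0.1, 0.2]
grip_width: 85.2
grip_force: 0.0
```

Request:
arm_command([
  [-1,-0.45,0.07,0,0,0,0],
  [-1,-0.899,0.139,0,0,0,0],
])

```text
time: 31.9
eef_pos: [476.2, 57.8, 162.1]
ee_rot: [-0.707, 0.707, 0.0, 0.0]
ft_force: [0.8, -0.8, -0.5]
grip_width: 85.5
grip_force: 0.0
```

Request:
arm_command([
  [-1,-0.45,0.07,0,0,0,0],
  [-1,-0.899,0.139,0,0,0,0],
])

```text
time: 32.1
eef_pos: [465.1, 129.8, 162.1]
ee_rot: [-0.707, 0.707, 0.0, 0.0]
ft_force: [-0.2, 1.0, 0.2]
grip_width: 85.4
grip_force: 0.0
```

Request:
arm_command([
  [-1,-0.45,0.07,0,0,0,0],
  [-1,-0.899,0.139,0,0,0,0],
])

```text
time: 32.3
eef_pos: [454.0, 201.8, 162.2]
ee_rot: [-0.707, 0.707, 0.0, 0.0]
ft_force: [0.3, 0.2, 0.3]
grip_width: 85.2
grip_force: 0.0
```

Request:
arm_command([
  [-1,-0.45,0.07,0,0,0,0],
  [-1,-0.899,0.139,0,0,0,0],
  [-1,-0.899,0.139,0,0,0,0],
  [-1,-0.899,0.139,0,0,0,0],
])

```text
time: 32.7
eef_pos: [443.0, 272.4, 161.7]
ee_rot: [0.707, -0.707, 0.0, 0.0]
ft_force: [0.3, -1.4, 0.1]
grip_width: 85.3
grip_force: 0.0
```

Request:
arm_command([
  [-1,0,0,0.3,0,0,0],
  [-1,0,0,0.6,0,0,0],
  [-1,0,0,0.8,0,0,0],
  [-1,0,0,0.97,0,0,0],
  [-1,0,0,0.97,0,0,0],
])

```text
time: 33.2
eef_pos: [443.3, 271.2, 83.4]
ee_rot: [-0.706, 0.708, 0.0, -0.001]
ft_force: [-0.1, 0.1, 1.1]
grip_width: 85.3
grip_force: 0.0
```

Request:
arm_command([
  [-1,0,0,0,0,0,0],
  [-1,0,0,0,0,0,0],
])

```text
time: 33.4
eef_pos: [443.8, 272.1, 85.0]
ee_rot: [-0.707, 0.707, -0.0, 0.001]
ft_force: [-0.1, 0.3, 0.2]
grip_width: 85.7
grip_force: 0.0
```

Request:
arm_command([
  [-1,0,0,0.3,0,0,0],
  [-1,0,0,0.6,0,0,0],
  [-1,0,0,0.8,0,0,0],
  [-1,0,0,0.94,0,0,0],
  [-1,0,0,0.985,0,0,0],
  [-1,0,0,0.985,0,0,0],
])

```text
time: 34.0
eef_pos: [443.6, 272.1, 5.7]
ee_rot: [-0.707, 0.707, -0.0, 0.0]
ft_force: [0.2, -0.8, -0.4]
grip_width: 85.2
grip_force: 0.0
```

Request:
arm_command([
  [0.2,0,0,0,0,0,0],
  [0.6,0,0,0,0,0,0],
  [1,0,0,0,0,0,0],
  [1,0,0,0,0,0,0],
  [1,0,0,0,0,0,0],
  [1,0,0,0,0,0,0],
  [1,0,0,0,0,0,0],
])

```text
time: 34.7
eef_pos: [443.6, 272.3, 6.4]
ee_rot: [-0.707, 0.707, 0.0, 0.001]
ft_force: [-3.4, -0.4, 14.2]
grip_width: 55.7
grip_force: 31.0
```

Request:
arm_command([
  [1,0,0,-0.2,0,0,0],
  [1,0,0,-0.4,0,0,0],
  [1,0,0,-0.7,0,0,0],
  [1,0,0,-0.97,0,0,0],
])

```text
time: 35.1
eef_pos: [443.4, 272.0, 84.3]
ee_rot: [-0.707, 0.707, -0.0, 0.0]
ft_force: [-0.5, 0.5, -1.1]
grip_width: 55.5
grip_force: 34.2
```

Request:
arm_command([
  [1,0,0,-0.3,0,0,0],
  [1,0,0,-0.6,0,0,0],
  [1,0,0,-0.9,0,0,0],
  [1,0,0,-0.97,0,0,0],
])

```text
time: 35.5
eef_pos: [443.9, 272.2, 162.8]
ee_rot: [-0.707, 0.707, -0.0, 0.001]
ft_force: [-1.0, 0.4, -1.5]
grip_width: 55.8
grip_force: 34.2
```

Request:
arm_command([
  [1,0.25,-0.04,0,0,0,0],
  [1,0.6,-0.09,0,0,0,0],
  [1,0.9,-0.138,0,0,0,0],
])

```text
time: 35.8
eef_pos: [454.2, 199.0, 160.3]
ee_rot: [-0.707, 0.707, 0.0, -0.0]
ft_force: [0.5, 0.2, -1.2]
grip_width: 55.8
grip_force: 34.2
```

Request:
arm_command([
  [1,0.3,-0.046,0,0,0,0],
  [1,0.6,-0.092,0,0,0,0],
  [1,0.9,-0.138,0,0,0,0],
])

```text
time: 36.1
eef_pos: [465.3, 127.2, 160.3]
ee_rot: [-0.707, 0.707, 0.0, -0.0]
ft_force: [0.7, -0.4, -1.3]
grip_width: 55.4
grip_force: 34.2
```

Request:
arm_command([
  [1,0.3,-0.046,0,0,0,0],
  [1,0.6,-0.092,0,0,0,0],
  [1,0.9,-0.138,0,0,0,0],
])

```text
time: 36.4
eef_pos: [476.3, 55.2, 160.3]
ee_rot: [-0.707, 0.707, 0.0, -0.0]
ft_force: [0.0, -0.4, -0.5]
grip_width: 55.8
grip_force: 34.2
```

Request:
arm_command([
  [1,0.3,-0.046,0,0,0,0],
  [1,0.6,-0.092,0,0,0,0],
  [1,0.9,-0.138,0,0,0,0],
])

```text
time: 36.7
eef_pos: [487.3, -16.9, 160.3]
ee_rot: [-0.707, 0.707, 0.0, -0.0]
ft_force: [0.6, -0.1, -1.0]
grip_width: 55.7
grip_force: 34.2
```

Request:
arm_command([
  [1,0.3,-0.046,0,0,0,0],
  [1,0.6,-0.092,0,0,0,0],
  [1,0.9,-0.138,0,0,0,0],
])

```text
time: 37.0
eef_pos: [498.3, -88.8, 160.2]
ee_rot: [-0.707, 0.707, 0.0, 0.0]
ft_force: [0.6, 0.0, -0.5]
grip_width: 55.3
grip_force: 34.2
```

Request:
arm_command([
  [1,0.3,-0.046,0,0,0,0],
  [1,0.6,-0.092,0,0,0,0],
  [1,0.9,-0.138,0,0,0,0],
])

```text
time: 37.3
eef_pos: [509.3, -160.8, 160.2]
ee_rot: [-0.707, 0.707, 0.0, 0.0]
ft_force: [-0.7, 0.3, 0.4]
grip_width: 55.9
grip_force: 34.2
```

Request:
arm_command([
  [1,0.3,-0.046,0,0,0,0],
  [1,0.6,-0.092,0,0,0,0],
  [1,0.9,-0.138,0,0,0,0],
])

```text
time: 37.6
eef_pos: [520.3, -232.8, 160.1]
ee_rot: [-0.707, 0.707, 0.0, 0.0]
ft_force: [-0.2, -0.0, -0.5]
grip_width: 55.7
grip_force: 34.2
```

Request:
arm_command([
  [1,0.3,-0.046,0,0,0,0],
  [1,0.6,-0.092,0,0,0,0],
  [1,0.9,-0.138,0,0,0,0],
  [1,0.9,-0.138,0,0,0,0],
  [1,0.9,-0.138,0,0,0,0],
])

```text
time: 38.1
eef_pos: [531.0, -304.0, 160.0]
ee_rot: [-0.707, 0.708, 0.0, 0.0]
ft_force: [0.3, 0.3, -0.7]
grip_width: 55.7
grip_force: 34.2
```

Request:
arm_command([
  [1,0,0,0.25,0,0,0],
  [1,0,0,0.5,0,0,0],
  [1,0,0,0.75,0,0,0],
  [1,0,0,0.9,0,0,0],
  [1,0,0,0.97,0,0,0],
  [1,0,0,0.97,0,0,0],
])

```text
time: 38.7
eef_pos: [531.3, -303.6, 82.7]
ee_rot: [-0.707, 0.707, 0.0, -0.0]
ft_force: [0.2, 0.9, -0.3]
grip_width: 55.5
grip_force: 34.2
```

Request:
arm_command([
  [1,0,0,0.1,0,0,0],
  [1,0,0,0.2,0,0,0],
  [1,0,0,0.2,0,0,0],
  [1,0,0,0.2,0,0,0],
])

```text
time: 39.1
eef_pos: [531.2, -304.0, 66.9]
ee_rot: [-0.707, 0.707, 0.0, -0.0]
ft_force: [-0.1, 0.8, 0.3]
grip_width: 55.4
grip_force: 34.2
```

Request:
arm_command([
  [1,-0.006,-0.01,0.08,0,0,0],
  [1,-0.006,-0.01,0.12,0,0,0],
  [1,-0.006,-0.01,0.15,0,0,0],
  [1,-0.006,-0.01,0.17,0,0,0],
  [1,-0.006,-0.01,0.185,0,0,0],
  [1,-0.006,-0.01,0.195,0,0,0],
  [1,-0.006,-0.01,0.2,0,0,0],
  [1,-0.006,-0.01,0.2,0,0,0],
])

```text
time: 39.9
eef_pos: [532.1, -303.6, 51.7]
ee_rot: [-0.707, 0.707, -0.0, 0.0]
ft_force: [-3.1, 3.8, 13.0]
grip_width: 55.7
grip_force: 35.4
```

Request:
arm_command([
  [-0.6,0,0,0,0,0,0],
  [-0.6,0,0,0,0,0,0],
  [-1,0,0,0,0,0,0],
  [-1,0,0,-0.1,0,0,0],
  [-1,0,0,-0.3,0,0,0],
  [-1,0,0,-0.6,0,0,0],
  [-1,0,0,-0.68,0,0,0],
])

```text
time: 40.6
eef_pos: [532.7, -304.3, 108.7]
ee_rot: [-0.707, 0.707, -0.002, 0.0]
ft_force: [-0.1, -0.4, 0.4]
grip_width: 85.1
grip_force: 0.0
```

Request:
arm_command([
  [-1,0,0,-0.4,0,0,0],
  [-1,0,0,-0.68,0,0,0],
  [-1,0,0,-0.68,0,0,0],
])

```text
time: 40.9
eef_pos: [532.7, -304.3, 163.1]
ee_rot: [-0.707, 0.707, -0.002, 0.0]
ft_force: [-0.4, 0.6, -1.0]
grip_width: 85.5
grip_force: 0.0
```

Request:
arm_command([
  [-1,-0.486,0.238,0,0,0,0],
  [-1,-0.972,0.476,0,0,0,0],
  [-1,-0.972,0.476,0,0,0,0],
])

```text
time: 41.2
eef_pos: [492.5, -221.0, 159.6]
ee_rot: [0.708, -0.707, -0.002, -0.001]
ft_force: [0.2, -0.2, -0.1]
grip_width: 85.6
grip_force: 0.0
```

Request:
arm_command([
  [-1,-0.486,0.238,0,0,0,0],
  [-1,-0.972,0.476,0,0,0,0],
  [-1,-0.972,0.476,0,0,0,0],
  [-1,-0.972,0.476,0,0,0,0],
])

```text
time: 41.6
eef_pos: [456.3, -147.5, 159.9]
ee_rot: [0.707, -0.707, 0.0, -0.0]
ft_force: [1.0, -1.4, -0.4]
grip_width: 85.1
grip_force: 0.0
```

Request:
arm_command([
  [-1,0,0,0.3,0,0,0],
  [-1,0,0,0.6,0,0,0],
  [-1,0,0,0.8,0,0,0],
  [-1,0,0,0.93,0,0,0],
  [-1,0,0,0.93,0,0,0],
  [-1,0,0,0.93,0,0,0],
])

```text
time: 42.2
eef_pos: [456.3, -148.5, 85.8]
ee_rot: [-0.707, 0.708, -0.0, 0.0]
ft_force: [1.2, -0.5, -0.0]
grip_width: 85.7
grip_force: 0.0
```

```bash
python3 - <<'E'
from h import *
c=save('top','top8.png');d=save('scene','scene8.png')
p=cv2.resize(c['image'][130:210,310:390,::-1],None,fx=4.5,fy=4.5,interpolation=cv2.INTER_CUBIC)
q=cv2.resize(d['image'][120:200,265:345,::-1],None,fx=4.5,fy=4.5,interpolation=cv2.INTER_CUBIC)
cv2.imwrite('pics/m8.png',np.hstack([p,q]))
E
```

```text
(no output)
```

View pics/m8.png

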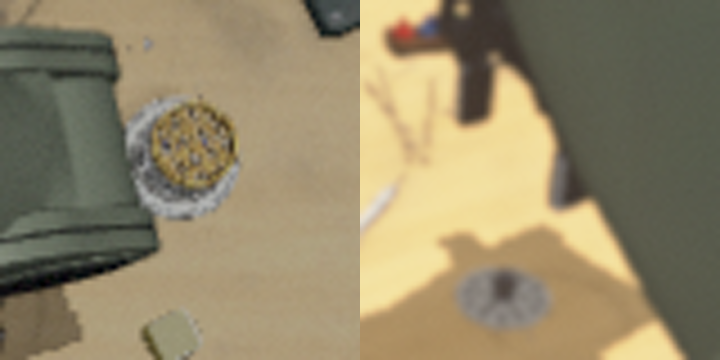

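```bash
python3 - <<'E'
from h import *
c=np.load('pics/top8.png.npy',allow_pickle=True).item()
p=proj(c,[[532,-303.4,5],[532,-303.4,66],[532,-303.4,58],[456,-148,6]]); print(p.round(1), ((p-[310,130])*4.5).round(0))
E
```

```text
[[348.8 164.6]
 [353.  160.8]
 [352.5 161.3]
 [298.2 189.4]] [[175. 156.]
 [194. 139.]
 [191. 141.]
 [-53. 267.]]
```

Request:
arm_command([
  [-1,0,0,0.3,0,0,0],
  [-1,0,0,0.6,0,0,0],
  [-1,0,0,0.8,0,0,0],
  [-1,0,0,0.9,0,0,0],
  [0,0,0,0.92,0,0,0],
  [0.4,0,0,0.92,0,0,0],
  [0.8,0,0,0.92,0,0,0],
  [1,0,0,0.92,0,0,0],
  [1,0,0,0.92,0,0,0],
  [1,0,0,0.92,0,0,0],
])

```text
time: 43.3
eef_pos: [456.3, -147.9, 12.1]
ee_rot: [-0.707, 0.707, -0.0, 0.0]
ft_force: [0.1, 1.1, 6.7]
grip_width: 10.2
grip_force: 31.2
```

Request:
arm_command([
  [1,0,0,0,0,0,0],
  [1,0,0,0,0,0,0],
  [1,0,0,0,0,0,0],
])

```text
time: 43.6
eef_pos: [456.3, -147.9, 12.1]
ee_rot: [-0.707, 0.707, -0.0, 0.0]
ft_force: [0.4, 1.0, 7.4]
grip_width: 10.2
grip_force: 31.2
```

Request:
arm_command([
  [1,0,0,-0.1,0,0,0],
  [1,0,0,-0.3,0,0,0],
  [1,0,0,-0.5,0,0,0],
  [1,0,0,-0.675,0,0,0],
])

```text
time: 44.0
eef_pos: [456.0, -148.0, 67.0]
ee_rot: [-0.707, 0.707, -0.0, -0.0]
ft_force: [0.7, 0.8, 0.2]
grip_width: 10.1
grip_force: 31.2
```

Request:
arm_command([
  [1,0,0,-0.3,0,0,0],
  [1,0,0,-0.6,0,0,0],
  [1,0,0,-0.675,0,0,0],
])

```text
time: 44.3
eef_pos: [456.3, -148.2, 122.0]
ee_rot: [-0.707, 0.707, -0.001, 0.0]
ft_force: [-0.1, 0.6, -0.8]
grip_width: 10.5
grip_force: 31.2
```

Request:
arm_command([
  [1,0.25,-0.12,0,0,0,0],
  [1,0.6,-0.29,0,0,0,0],
  [1,0.972,-0.473,0,0,0,0],
])

```text
time: 44.6
eef_pos: [494.1, -226.2, 119.8]
ee_rot: [-0.707, 0.707, 0.0, -0.0]
ft_force: [0.6, 0.0, -1.7]
grip_width: 9.9
grip_force: 31.2
```

Request:
arm_command([
  [1,0.3,-0.15,0,0,0,0],
  [1,0.6,-0.3,0,0,0,0],
  [1,0.85,-0.42,0,0,0,0],
  [1,0.972,-0.473,0,0,0,0],
  [1,0.972,-0.473,0,0,0,0],
  [1,0.972,-0.473,0,0,0,0],
])

```text
time: 45.2
eef_pos: [531.3, -302.9, 119.4]
ee_rot: [-0.707, 0.707, 0.0, 0.0]
ft_force: [-0.3, 0.4, -0.3]
grip_width: 10.3
grip_force: 31.3
```

Request:
arm_command([
  [1,0,0,0.15,0,0,0],
  [1,0,0,0.3,0,0,0],
  [1,0,0,0.4,0,0,0],
  [1,0,0,0.4,0,0,0],
  [1,0,0,0.4,0,0,0],
])

```text
time: 45.7
eef_pos: [531.5, -303.5, 87.6]
ee_rot: [-0.707, 0.707, 0.0, -0.0]
ft_force: [0.1, -0.5, 0.1]
grip_width: 9.8
grip_force: 31.3
```

Request:
arm_command([
  [1,0,-0.005,0.05,0,0,0],
  [1,0,-0.005,0.09,0,0,0],
  [1,0,-0.005,0.11,0,0,0],
  [1,0,-0.005,0.13,0,0,0],
  [1,0,-0.005,0.15,0,0,0],
  [1,0,-0.005,0.165,0,0,0],
  [1,0,-0.005,0.175,0,0,0],
  [1,0,-0.005,0.175,0,0,0],
])

```text
time: 46.5
eef_pos: [532.1, -303.6, 74.1]
ee_rot: [-0.707, 0.707, -0.0, 0.0]
ft_force: [-1.7, 0.6, 6.7]
grip_width: 10.0
grip_force: 32.0
```

```bash
python3 - <<'E'
from h import *
s=robot.state(); print({k:np.round(s[k],3).tolist() for k in('ft_force','torque','eef_pos')})
E
```

```text
{'ft_force': [-1.739, 0.64, 6.677], 'torque': [0.309, 0.319, -0.039], 'eef_pos': [532.074, -303.599, 74.112]}
```

Request:
arm_command([
  [0.4,0,0,0,0,0,0],
  [0,0,0,0,0,0,0],
  [-0.5,0,0,0,0,0,0],
  [-1,0,0,-0.1,0,0,0],
  [-1,0,0,-0.3,0,0,0],
  [-1,0,0,-0.5625,0,0,0],
])

```text
time: 47.1
eef_pos: [531.8, -303.5, 120.0]
ee_rot: [-0.707, 0.707, 0.0, -0.0]
ft_force: [-0.6, -0.2, -0.0]
grip_width: 85.3
grip_force: 0.0
```

Request:
arm_command([
  [-1,0,0,-0.4,0,0,0],
  [-1,0,0,-0.5625,0,0,0],
  [-1,0,0,-0.5625,0,0,0],
])

```text
time: 47.4
eef_pos: [532.5, -304.0, 166.2]
ee_rot: [-0.707, 0.707, -0.002, 0.0]
ft_force: [-0.0, -0.3, -0.5]
grip_width: 85.0
grip_force: 0.0
```

Request:
arm_command([
  [-1,-0.47,0.026,0,0,0,0],
  [-1,-0.938,0.052,0,0,0,0],
])

```text
time: 47.6
eef_pos: [527.2, -227.8, 163.2]
ee_rot: [-0.706, 0.708, 0.0, -0.0]
ft_force: [1.4, 0.7, 0.5]
grip_width: 85.2
grip_force: 0.0
```

Request:
arm_command([
  [-1,-0.47,0.026,0,0,0,0],
  [-1,-0.938,0.052,0,0,0,0],
])

```text
time: 47.8
eef_pos: [523.3, -151.8, 163.3]
ee_rot: [-0.707, 0.707, 0.0, -0.0]
ft_force: [1.7, -0.3, -0.2]
grip_width: 85.4
grip_force: 0.0
```

```bash
python3 - <<'E'
from h import *
c=save('top','top9.png')
p=cv2.resize(c['image'][130:210,225:385,::-1],None,fx=4.5,fy=4.5,interpolation=cv2.INTER_CUBIC)
cv2.imwrite('pics/m9.png',p)
print(((proj(c,[[532,-303.4,5],[532,-303.4,67],[515.5,-3.5,121],[515.5,-3.5,3]])-[225,130])*4.5).round(0))
E
```

```text
[[557. 156.]
 [576. 138.]
 [111. 149.]
 [113. 181.]]
```

View pics/m9.png

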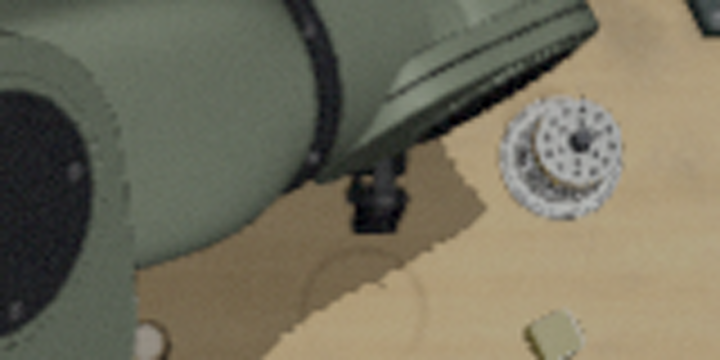

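The lid sits on the stack at crop (578,143), in line with the base at (562,157) once parallax is allowed for. On to the cage.

Request:
arm_command([
  [-1,-0.47,0.026,0,0,0,0],
  [-1,-0.938,0.052,0,0,0,0],
])

```text
time: 48.05
eef_pos: [519.2, -77.4, 163.4]
ee_rot: [-0.707, 0.708, 0.0, -0.0]
ft_force: [0.9, 0.5, 0.2]
grip_width: 85.1
grip_force: 0.0
```

Request:
arm_command([
  [-1,-0.47,0.026,0,0,0,0],
  [-1,-0.938,0.052,0,0,0,0],
  [-1,-0.938,0.052,0,0,0,0],
  [-1,-0.938,0.052,0,0,0,0],
])

```text
time: 48.45
eef_pos: [515.4, -3.0, 163.5]
ee_rot: [0.707, -0.707, -0.0, 0.0]
ft_force: [-0.1, -0.7, -0.1]
grip_width: 85.1
grip_force: 0.0
```

Request:
arm_command([
  [-1,0,0,0.1,0,0,0],
  [-1,0,0,0.2,0,0,0],
  [-1,0,0,0.2,0,0,0],
])

```text
time: 48.75
eef_pos: [515.1, -4.0, 146.5]
ee_rot: [-0.706, 0.708, 0.001, -0.001]
ft_force: [-0.3, 0.6, 0.4]
grip_width: 85.3
grip_force: 0.0
```

```bash
python3 - <<'E'
from h import *
d=save('scene','scene9.png')
q=cv2.resize(d['image'][110:210,190:310,::-1],None,fx=5,fy=5,interpolation=cv2.INTER_CUBIC)
cv2.imwrite('pics/m10.png',q)
E
```

```text
(no output)
```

View pics/m10.png

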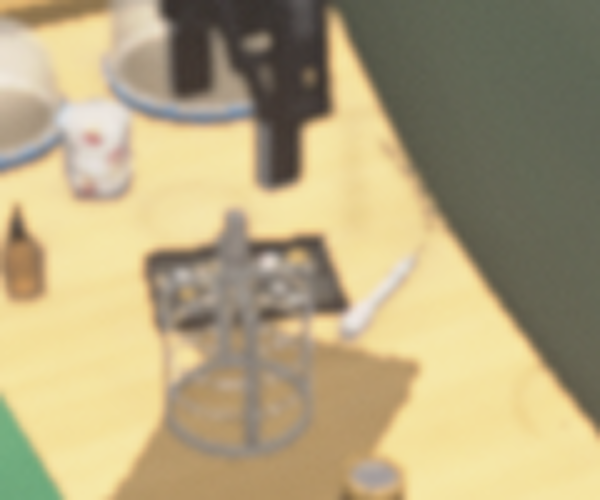

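The shaft tip at (234,210) is directly below the midpoint between the fingers. I'll descend and grip it.

Request:
arm_command([
  [-1,0,0,0.3,0,0,0],
  [-1,0,0,0.5,0,0,0],
  [-1,0,0,0.6,0,0,0],
  [0,0,0,0.606,0,0,0],
  [0.5,0,0,0.606,0,0,0],
  [0.8,0,0,0.606,0,0,0],
  [1,0,0,0.606,0,0,0],
  [1,0,0,0.606,0,0,0],
  [1,0,0,0.606,0,0,0],
  [1,0,0,0.606,0,0,0],
], squeeze=30)

```text
time: 49.8
eef_pos: [515.6, -3.3, 99.3]
ee_rot: [-0.707, 0.707, 0.0, 0.0]
ft_force: [0.1, 0.5, -1.1]
grip_width: 10.8
grip_force: 30.4
```

Request:
arm_command([
  [0.3,0,0,0,0,0,0],
  [0.3,0,0,0,0,0,0],
  [0.3,0,0,0,0,0,0],
  [0.3,0,0,0,0,0,-0.04],
  [0.3,0,0,0,0,0,-0.08],
  [0.3,0,0,0,0,0,-0.12],
  [0.3,0,0,0,0,0,-0.16],
  [0.3,0,0,0,0,0,-0.2],
  [0.3,0,0,0,0,0,-0.24],
  [0.3,0,0,0,0,0,-0.28],
])

```text
time: 50.8
eef_pos: [515.6, -3.3, 99.3]
ee_rot: [0.942, -0.337, 0.0, -0.0]
ft_force: [1.1, -0.2, -0.1]
grip_width: 30.2
grip_force: 0.0
```

Request:
arm_command([
  [0.3,0,0,0,0,0,-0.04],
  [0.3,0,0,0,0,0,-0.08],
  [0.3,0,0,0,0,0,-0.12],
  [0.3,0,0,0,0,0,-0.16],
  [0.3,0,0,0,0,0,-0.2],
  [0.3,0,0,0,0,0,-0.22],
  [0.3,0,0,0,0,0,-0.22],
  [1,0,0,0,0,0,-0.22],
  [1,0,0,0,0,0,-0.22],
  [1,0,0,0,0,0,-0.22],
])

```text
time: 51.8
eef_pos: [515.5, -3.3, 99.1]
ee_rot: [1.0, -0.001, -0.0, 0.0]
ft_force: [-0.4, 1.0, -0.7]
grip_width: 10.6
grip_force: 29.2
```

Request:
arm_command([
  [1,0,0,0,0,0,0],
  [1,0,0,0,0,0,0],
  [1,0,0,0,0,0,0],
  [1,0,0,0,0,0,0],
], squeeze=60)

```text
time: 52.2
eef_pos: [515.6, -3.3, 99.2]
ee_rot: [1.0, -0.0, -0.0, -0.0]
ft_force: [-0.2, 0.2, -1.1]
grip_width: 9.8
grip_force: 58.4
```

Request:
arm_command([
  [1,0,0,-0.1,0,0,0],
  [1,0,0,-0.25,0,0,0],
  [1,0,0,-0.45,0,0,0],
  [1,0,0,-0.69,0,0,0],
])

```text
time: 52.6
eef_pos: [515.5, -3.4, 155.8]
ee_rot: [1.0, -0.0, -0.0, 0.0]
ft_force: [-0.0, 1.4, -1.4]
grip_width: 9.8
grip_force: 58.5
```

Request:
arm_command([
  [1,0,0,-0.25,0,0,0],
  [1,0,0,-0.5,0,0,0],
  [1,0,0,-0.69,0,0,0],
  [1,0,0,-0.69,0,0,0],
])

```text
time: 53.0
eef_pos: [516.1, -3.5, 212.0]
ee_rot: [1.0, -0.0, 0.002, -0.0]
ft_force: [0.6, 0.5, -1.0]
grip_width: 9.4
grip_force: 58.5
```

Request:
arm_command([
  [1,0.01,0.15,0,0,0,0],
  [1,0.02,0.4,0,0,0,0],
  [1,0.035,0.66,0,0,0,0],
  [1,0.0515,0.938,0,0,0,0],
])

```text
time: 53.4
eef_pos: [519.2, -79.9, 209.1]
ee_rot: [1.0, -0.001, -0.001, 0.0]
ft_force: [-0.1, -0.5, -1.5]
grip_width: 9.7
grip_force: 58.5
```

Request:
arm_command([
  [1,0.015,0.26,0,0,0,0],
  [1,0.03,0.5,0,0,0,0],
  [1,0.04,0.72,0,0,0,0],
  [1,0.0515,0.938,0,0,0,0],
])

```text
time: 53.8
eef_pos: [523.1, -155.2, 209.0]
ee_rot: [1.0, -0.001, -0.001, -0.0]
ft_force: [0.5, 0.3, -1.3]
grip_width: 9.5
grip_force: 58.5
```

Request:
arm_command([
  [1,0.015,0.26,0,0,0,0],
  [1,0.03,0.5,0,0,0,0],
  [1,0.04,0.72,0,0,0,0],
  [1,0.0515,0.938,0,0,0,0],
])

```text
time: 54.2
eef_pos: [527.0, -230.1, 209.0]
ee_rot: [1.0, -0.001, -0.001, -0.0]
ft_force: [1.0, -0.1, -0.5]
grip_width: 9.7
grip_force: 58.5
```

Request:
arm_command([
  [1,0.015,0.26,0,0,0,0],
  [1,0.03,0.5,0,0,0,0],
  [1,0.04,0.72,0,0,0,0],
  [1,0.048,0.87,0,0,0,0],
  [1,0.0515,0.938,0,0,0,0],
  [1,0.0515,0.938,0,0,0,0],
  [1,0.0515,0.938,0,0,0,0],
  [1,0.0515,0.938,0,0,0,0],
])

```text
time: 55.0
eef_pos: [532.1, -302.7, 209.6]
ee_rot: [1.0, 0.0, 0.0, -0.0]
ft_force: [0.3, 0.4, -0.7]
grip_width: 9.9
grip_force: 58.5
```

```bash
python3 - <<'E'
from h import *
d=save('scene','scene10.png')
q=cv2.resize(d['image'][70:190,270:390,::-1],None,fx=4.5,fy=4.5,interpolation=cv2.INTER_CUBIC)
cv2.imwrite('pics/m11.png',q)
E
```

```text
(no output)
```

View pics/m11.png

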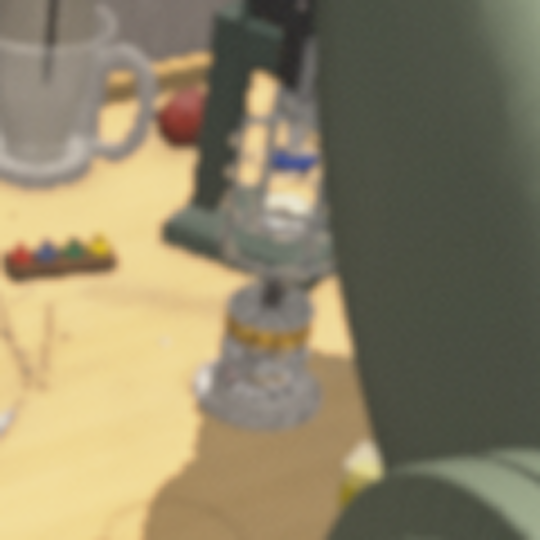

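The stack stands straight at about (270,350), with the cage ring hanging above it at about (275,235). Lowering the cage.

Request:
arm_command([
  [1,0,0,0.15,0,0,0],
  [1,0,0,0.3,0,0,0],
  [1,0,0,0.45,0,0,0],
  [1,0,0,0.6,0,0,0],
  [1,0,0,0.6,0,0,0],
])

```text
time: 55.55
eef_pos: [531.3, -303.0, 159.6]
ee_rot: [1.0, -0.0, -0.001, -0.001]
ft_force: [-0.3, -0.3, -1.6]
grip_width: 9.7
grip_force: 58.6
```

Request:
arm_command([
  [1,0,0,0.15,0,0,0],
  [1,0,0,0.3,0,0,0],
  [1,0,0,0.42,0,0,0],
  [1,0,0,0.5,0,0,0],
  [1,0,0,0.5,0,0,0],
  [1,0,0,0.5,0,0,0],
])

```text
time: 56.15
eef_pos: [531.9, -303.6, 121.8]
ee_rot: [1.0, -0.0, 0.0, 0.0]
ft_force: [0.4, -0.2, -0.7]
grip_width: 10.0
grip_force: 58.6
```

Request:
arm_command([
  [1,0,0,0.05,0,0,0],
  [1,0,0,0.09,0,0,0],
  [1,0,0,0.12,0,0,0],
  [1,0,0,0.145,0,0,0],
  [1,0,0,0.165,0,0,0],
  [1,0,0,0.185,0,0,0],
  [1,0,0,0.2,0,0,0],
  [1,0,0,0.2,0,0,0],
])

```text
time: 56.95
eef_pos: [532.0, -303.5, 105.6]
ee_rot: [1.0, -0.0, 0.0, 0.0]
ft_force: [2.9, -0.9, -0.9]
grip_width: 9.6
grip_force: 58.6
```

Almost home, with only light lateral contact. One last nudge down, then release and retreat.

Request:
arm_command([
  [1,0.005,0,0.008,0,0,0],
  [1,0.008,0,0.012,0,0,0],
  [1,0.008,0,0.012,0,0,0],
])

```text
time: 57.25
eef_pos: [533.1, -303.5, 105.2]
ee_rot: [1.0, -0.0, 0.001, 0.0]
ft_force: [1.8, 1.0, 7.8]
grip_width: 9.8
grip_force: 59.4
```

Request:
arm_command([
  [0.5,0,0,0,0,0,0],
  [0.2,0,0,0,0,0,0],
  [-0.4,0,0,0,0,0,0],
  [-1,0,0,0,0,0,0],
  [-1,0,0,-0.1,0,0,0],
  [-1,0,0,-0.3,0,0,0],
  [-1,0,0,-0.6,0,0,0],
  [-1,0,0,-0.9,0,0,0],
  [-1,0,0,-0.9,0,0,0],
])

```text
time: 58.15
eef_pos: [533.2, -304.3, 180.0]
ee_rot: [1.0, -0.0, 0.002, 0.001]
ft_force: [-0.2, 0.3, 0.2]
grip_width: 85.2
grip_force: 0.0
```

Request:
arm_command([
  [-1,0,-0.45,-0.2,0,0,0],
  [-1,0,-0.95,-0.3,0,0,0],
  [-1,0,-0.95,-0.3,0,0,0],
])

```text
time: 58.45
eef_pos: [533.7, -222.5, 201.5]
ee_rot: [1.0, 0.002, 0.001, -0.001]
ft_force: [0.2, -0.7, -0.2]
grip_width: 85.4
grip_force: 0.0
```

Request:
arm_command([
  [-1,-0.2,-0.45,0,0,0,0],
  [-1,-0.4,-0.95,0,0,0,0],
  [-1,-0.4,-0.95,0,0,0,0],
])

```text
time: 58.75
eef_pos: [499.4, -146.9, 200.6]
ee_rot: [1.0, 0.002, -0.001, -0.002]
ft_force: [0.2, -1.3, -0.7]
grip_width: 85.6
grip_force: 0.0
```

Request:
arm_command([
  [-1,-0.2,-0.45,0,0,0,0],
  [-1,-0.4,-0.95,0,0,0,0],
  [-1,-0.4,-0.95,0,0,0,0],
  [-1,-0.4,-0.95,0,0,0,0],
])

```text
time: 59.15
eef_pos: [468.8, -75.1, 200.8]
ee_rot: [1.0, 0.0, 0.0, -0.0]
ft_force: [0.4, -0.4, -0.2]
grip_width: 85.4
grip_force: 0.0
```

```bash
python3 - <<'E'
from h import *
c=save('top','top12.png');d=save('scene','scene12.png')
p=cv2.resize(c['image'][125:205,310:390,::-1],(360,360),interpolation=cv2.INTER_CUBIC)
q=cv2.resize(d['image'][90:190,275:375,::-1],(360,360),interpolation=cv2.INTER_CUBIC)
cv2.imwrite('pics/m12.png',np.hstack([p,q]))
E
```

```text
(no output)
```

View pics/m12.png

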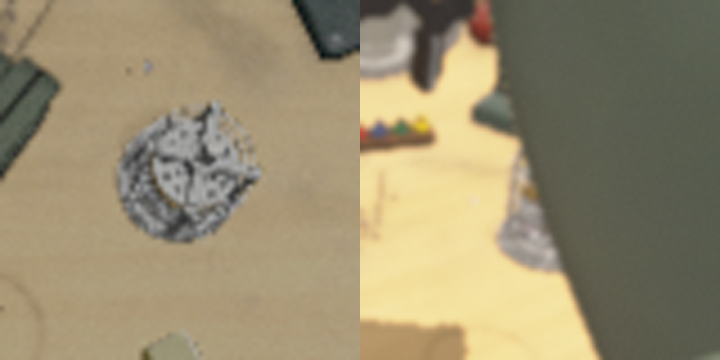

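The cage stands upright over the stack in the top crop (180,180). It seated at a TCP height of 105.2 mm, exactly 6 mm above its bench height. Handing in.

```bash
python3 -c "
from bench import robot
print(robot.sign_off())"
```

```text
the job is handed in; nothing more can be done
None
```

I handed the job in after about 59 s of robot time: both baskets, the tray and the lid are stacked in order on the base with the cage standing over them, and each part's height reading at placing matched its seated height; the sign-off returned no verdict.

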